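# Plug the recorder card into the sloping card rack

### The job

Take the card with the orange handle out of its bench stand, slide it into the empty bay of the sloping card rack (the one with the green clips) and push it fully home, so that it presses its stiff connector right down to the stop. Push with feeling and stop as soon as it is down, without forcing it; then let go, and leave the neighbouring cards, the bottle, the beaker and the blue box where they are.

Things in the scene. Friction and masses are not known exactly. Their poses are not given: they have to be found in the camera images.
- card_mid (a point): centre (half-way up) of the loose card: green board 90 wide (x), 6 thick (y), 124 mm tall in all (z, towards the handle). From its foot: brass tongue 70 x 4 x 12 mm, board from 12 to 90 mm, orange handle 50 wide x 10 thick x 34 mm tall, from 28 to 62 mm above this point. The same either way round; 0.10 to 0.21 kg. Starts upright in the stand
- stand: fixed dark bench stand 110 x 90 mm that holds the card upright: a slot 8 mm wide along x, its floor 8 mm above the table (there the foot of the card rests), its walls 48 mm high. Origin: centre of its underside, on the table; z up
- rack: fixed beige card rack about 150 x 106 mm, 135 mm high, with five parallel bays side by side along its y, 16 mm apart. The bays lean 30 degrees from vertical, their open mouths tipped towards the rack's -x side (towards the robot). Origin: centre of its underside, on the table; z up
- bay_home (a point): about where the card's centre is when it is fully home in the empty bay: true across the bay, but along z the real home lies up to 5 mm higher or lower, as the connector was fitted. z points out of the bay along the slide (30 degrees from vertical), y across the bay (card thickness), x along the card's width, rising. The bay is 95 mm long in x; this point lies 2.5 mm to -x of its middle
- bay_mouth (a point): middle of the empty bay's mouth, 2 mm below bay_home along z; same axes. A green clip 6 mm high stands at each end of the mouth. Guides with rounded mouths run from here 66 mm down along both edges of the card and leave 9 mm for the 6 mm board. The empty bay is one of the middle three
- connector (a joint): how far the black connector (part of the dock, deep in the empty bay) is pushed down: 0 fully up, 0.010 m fully down at the dock's hard stop; starts at 0 to 0.003. The card's foot pushes it, against a steady friction of about 8 N; it stays down. Depth of the dock varies by 5 mm either way and is not shown. More than 60 N of the card on rack, bay or dock is too rough
- card_a: one of the four cards already in the rack: green board 90 wide x 6 thick x 80 mm tall with a white top edge and no handle, leaning with the rack in one of the other bays, 16 mm from its neighbours. Origin: centre of its foot; z up along the card, y its thickness, x its width. It is to stay where it is
- card_b: one of the four cards already in the rack: green board 90 wide x 6 thick x 80 mm tall with a white top edge and no handle, leaning with the rack in one of the other bays, 16 mm from its neighbours. Origin: centre of its foot; z up along the card, y its thickness, x its width. It is to stay where it is
- card_c: one of the four cards already in the rack: green board 90 wide x 6 thick x 80 mm tall with a white top edge and no handle, leaning with the rack in one of the other bays, 16 mm from its neighbours. Origin: centre of its foot; z up along the card, y its thickness, x its width. It is to stay where it is
- card_d: one of the four cards already in the rack: green board 90 wide x 6 thick x 80 mm tall with a white top edge and no handle, leaning with the rack in one of the other bays, 16 mm from its neighbours. Origin: centre of its foot; z up along the card, y its thickness, x its width. It is to stay where it is
- bottle: loose amber bottle, 60 mm across, 140 mm tall, bystander. Origin: centre of its underside
- beaker: loose open glass beaker, 64 mm across, 80 mm tall, bystander. Origin: centre of its underside
- tipbox: loose open blue box 100 x 70 x 40 mm, bystander. Origin: centre of its underside
Things that resemble listed ones, but are neither listed nor needed, are in the scene too. Leave any pink or red look-alike of the stand alone.

How it is judged:
By the outcome, as a careful person would: the job done as asked, in the order asked, and still so for the second after the job is handed in, with the robot touching nothing.
It also fails if it takes over 48 s, if anything falls off the work surface, if the arm or the gripper's body presses on something with over 40 N, if the wrist force passes 120 N, or if a joint passes its speed limit or range.

### The arm

A 7-joint arm with a two-finger parallel gripper is mounted at the origin on the work surface. World frame = base frame: x ahead of the robot, y to its left, z up, the work surface at z = 0. Lengths are in m, angles in rad, forces in N, time in s.
With the tool pointing down it reaches from about 0.4 to 0.925 m from the base axis. Payload 5.6 kg.
Tool frame: the origin (TCP) lies at the very end of the fingers, on their centre line; the grasp point (between the pads) lies 19 mm behind it; z points along the fingers, y is the direction in which the jaws open and shut (so a half turn about z gives the same grasp; the last joint's range is limited). The gripper opens to 85 mm and grips with 20 to 120 N. Pads are 22 mm wide; open, the fingers measure 114 mm over their backs; the gripper's body (76 mm by 85 mm) begins 54 mm behind the grasp point. The pads swing forward as they close: fully open they stand 13 mm farther back than shut.
Start: joints at [1.107, 0.468, -0.012, 1.603, 0.006, 1.071, -0.056], TCP at [0.265, -0.593, 0.231] pointing down, gripper open.
Joint ranges: [-2.53, 2.53], [-0.31, 2.02], [-1.57, 1.55], [0.28, 2.44], [-1.29, 4.43], [0.15, 1.84], [-2.92, 2.92]. Speed limits (rad/s): [2.57, 2.57, 3.14, 3.14, 3.14, 3.14, 3.14].

### API

Orientations are given as [roll, pitch, yaw] about the fixed x, y, z axes, in that order (R = Rz(yaw) Ry(pitch) Rx(roll)).
In Python, from bench import env gives the robot as it stands. The module is installed in compiled form; this text tells all that it offers.
- The arm moves only by the tool play_rows, never from a script. Its argument "series" is a list of rows, each an object of numbers: "fingers": the finger opening in cm, from 0 to 8.54; "tx", "ty", "tz": the shift along the tool's x, y, z in cm; "ax", "ay", "az": the turn, a rotation vector about the tool's x, y, z in degrees. In form: [{"fingers": .., "tx": .., "ty": .., "tz": .., "ax": .., "ay": .., "az": ..}, ...]. A call has exactly 5 rows; each row shifts and turns the commanded pose from where the row before left it, along the tool's axes as they then stand; what a row does not reach is not made up. A row lasts 1/10 s, in which the tool goes at most 50 mm and 8.59 degrees, less where a joint would pass 70% of its speed; a pose out of reach is approached as far as the arm can. A call with a gripper value outside its range is refused whole. The fingers move at their own pace and stop on an object; the grip force is fixed at half the most. Time passes only in rows, so rows that do not move let the fingers close, or fill a call up. It gives the time, the measured TCP pose, the force and the opening at its end, in the units of the state.
- env.get_obs(): the state, without advancing time (a new reading comes with each control period).
- env.grab_frame(name): name is "scene" or "top" or "wrist"; returns the picture (384x512x3 uint8, blue, green, red); there is no depth.
- env.camera_params(name): a dict with "K" (3x3 intrinsics, pixels), "dist" ([k1, k2, p1, p2, k3] as OpenCV has them; the pictures are not rectified), "R" (3x3) and "t" (3): a world point X has camera coordinates R X + t; the wrist camera has in their place "hand_eye" (4x4, takes a point from camera to tool coordinates, whose origin is the TCP and whose axes are the flange's). Camera axes: x right, y down, z forward; pixel columns grow to the right and rows downward; lengths in m; the calibration is good to about 2 mm. A picture is of the moment at which its call begins: read the wrist's pose just before it. camera_params takes no time and is no camera call.
- env.sign_off(): hands the job in, once; it reports no verdict.
The state is a dict: "time": time; "q": joint angles; "joint_velocities": joint speeds; "joint_torque": joint torques, N m; "position": TCP position; "eef_rot": TCP orientation; "ft_force": force on the tool from outside, world axes, zero at the start; "torque": the same for the moment, N m; "grip_width": finger opening in m.
Only numpy, scipy, OpenCV 4.12 (cv2) and the standard library are available. Lean on these libraries where they do the work, as an engineer would, in place of code of your own. Each camera call takes 0.05 s, during which the arm holds its last target.

## Working session

There is one attempt and no reset: what is moved stays moved. The work goes in short steps, Python scripts to look and compute and a tool call to move; the robot and the scene stay as the last step left them, time stands still between calls to the robot, and variables do not carry over. Pictures are saved under pics/ and viewed, and the job is handed in when it is done.

Besides the shell and the picture viewer there is one more tool, called after ">>>" as name(argument=value, ...), one argument or row to a line, values as JSON. play_rows: Moves the arm, as the interface text tells. Its arguments: {"type":"object","properties":{"series":{"type":"array","items":{"type":"object","properties":{"fingers":{"type":"number"},"tx":{"type":"number"},"ty":{"type":"number"},"tz":{"type":"number"},"ax":{"type":"number"},"ay":{"type":"number"},"az":{"type":"number"}}}}},"required":["series"]}

```bash
mkdir -p pics; python3 - <<'E'
from bench import env
import cv2
o=env.get_obs(); print({k:(v if not hasattr(v,'round') else v) for k,v in o.items()})
for n in ["scene","top"]:
    f=env.grab_frame(n); cv2.imwrite(f"pics/{n}0.png",f)
    p=env.camera_params(n); print(n,p)
print(env.camera_params("wrist"))
E
```

```text
{'time': 0.0, 'q': array([ 1.10696766,  0.46839812, -0.01162278,  1.60361316,  0.00597528,
        1.07140028, -0.05629463]), 'joint_velocities': array([ 6.48348752e-06,  3.54316345e-04,  9.97010627e-04, -1.86693062e-04,
       -4.53428957e-04,  1.07256506e-03,  2.22248906e-04]), 'joint_torque': array([ 5.49443466e-04, -5.32383156e+01,  2.15461117e-02, -2.51300043e+01,
        1.15709144e-02,  7.74149084e-03,  5.34794992e-06]), 'position': array([ 0.26526446, -0.59280205,  0.23032907]), 'eef_rot': array([-3.13981095e+00,  9.37020423e-05,  4.20776062e-01]), 'ft_force': array([-0.26281173, -0.52304579,  0.19498963]), 'torque': array([0.03031118, 0.01049483, 0.05583665]), 'grip_width': 0.0854734141785564}
scene {'K': array([[412.9742668 ,   0.        , 255.32492235],
       [  0.        , 412.9742668 , 197.62222599],
       [  0.        ,   0.        ,   1.        ]]), 'dist': array([0.01823129, 0.        , 0.        , 0.        , 0.        ]), 'R': array([[-0.14735708,  0.98908198,  0.00165456],
       [ 0.75958568,  0.11423698, -0.64029642],
       [-0.63349466, -0.09309543, -0.768126
[... 416 characters left out ...]
7],
       [ 0.12013442,  0.00564937, -0.99274156]]), 't': array([0.0754272 , 0.61671135, 0.87910689])}
{'K': array([[322.80002056,   0.        , 253.83980995],
       [  0.        , 322.80002056, 186.22350472],
       [  0.        ,   0.        ,   1.        ]]), 'dist': array([-0.00146109,  0.        ,  0.        ,  0.        ,  0.        ]), 'hand_eye': array([[-1.05380013e-03, -9.57255244e-01, -2.89242609e-01,
         7.18390685e-02],
       [ 9.99999243e-01, -8.24901927e-04, -9.13273598e-04,
        -2.85581873e-04],
       [ 6.35639155e-04, -2.89243353e-01,  9.57255389e-01,
        -1.42684718e-01],
       [ 0.00000000e+00,  0.00000000e+00,  0.00000000e+00,
         1.00000000e+00]])}
```

View pics/scene0.png

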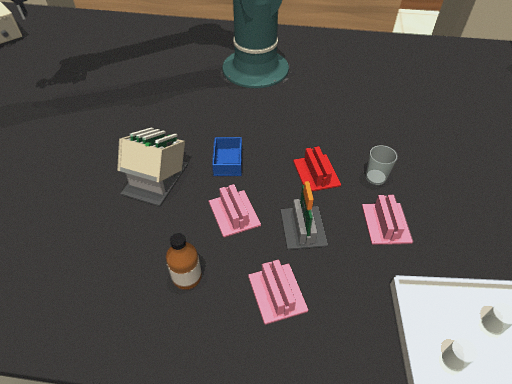

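View pics/top0.png

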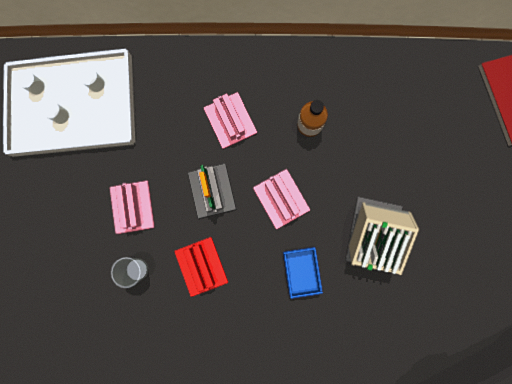

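The overview shows the stand and card near (210,190) in the top view, and the rack near (382,240) with green clips at about (384,225) and (370,267). The robot base is below that picture. Next I'll enlarge both areas.

```bash
python3 - <<'E'
import cv2, numpy as np
t=cv2.imread('pics/top0.png'); s=cv2.imread('pics/scene0.png')
a=cv2.resize(t[190:280,335:425],(396,396),interpolation=cv2.INTER_CUBIC)
b=cv2.resize(t[155:225,180:250],(396,396),interpolation=cv2.INTER_CUBIC)
c=cv2.resize(s[115:205,110:200],(396,396),interpolation=cv2.INTER_CUBIC)
d=cv2.resize(s[170:260,265:355],(396,396),interpolation=cv2.INTER_CUBIC)
cv2.imwrite('pics/z0.png',np.vstack([np.hstack([a,b]),np.hstack([c,d])])[:, :][:792][:, :792] if 0 else cv2.resize(np.vstack([np.hstack([a,b]),np.hstack([c,d])]),(600,600)))
E
```

```text
(no output)
```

View pics/z0.png

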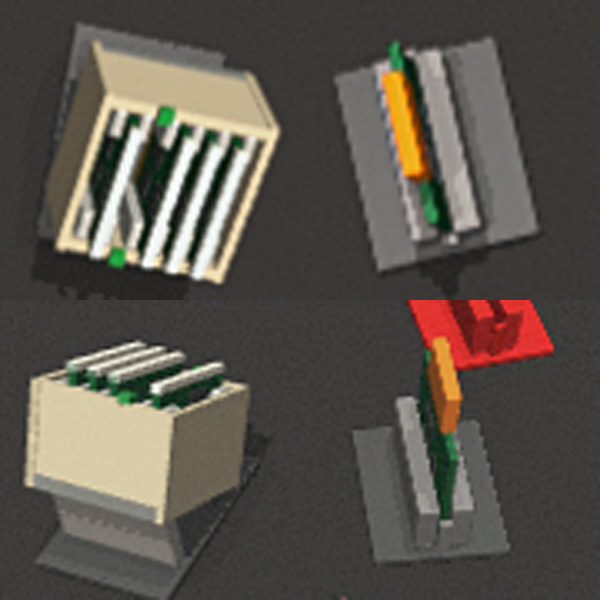

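Top-left panel shows the empty bay is second from the left, with green clips at both of its ends. The other panels show the card upright in the grey stand with its orange handle on top. Next I'll triangulate the handle, clips and stand.

```bash
cat > h.py <<'E'
import cv2, numpy as np
from scipy.spatial.transform import Rotation as Ro
from bench import env
def cam(n,obs=None):
    p=env.camera_params(n)
    if n=='wrist':
        T=np.eye(4);T[:3,:3]=Ro.from_euler('xyz',obs['eef_rot']).as_matrix();T[:3,3]=obs['position']
        M=T@p['hand_eye']; R=M[:3,:3].T; t=-R@M[:3,3]
    else: R,t=p['R'],p['t']
    return p['K'],p['dist'],R,t
def ray(c,uv):
    K,d,R,t=c
    q=cv2.undistortPoints(np.array(uv,float).reshape(-1,1,2),K,d).reshape(-1,2)
    D=np.c_[q,np.ones(len(q))]@R
    return -R.T@t, D/np.linalg.norm(D,axis=1)[:,None]
def onz(c,uv,z):
    o,D=ray(c,uv); return o+D*((z-o[2])/D[:,2])[:,None]
def onplane(c,uv,p,n):
    o,D=ray(c,uv); return o+D*(((p-o)@n)/(D@n))[:,None]
def tri(c1,u1,c2,u2):
    o1,d1=ray(c1,u1);o2,d2=ray(c2,u2);d1=d1[0];d2=d2[0]
    A=np.c_[d1,-d2];s=np.linalg.lstsq(A,o2-o1,rcond=None)[0]
    a=o1+s[0]*d1;b=o2+s[1]*d2
    return (a+b)/2,np.linalg.norm(a-b)
def proj(c,X):
    K,d,R,t=c
    return cv2.projectPoints(np.array(X,float).reshape(-1,3),cv2.Rodrigues(R)[0],t,K,d)[0].reshape(-1,2)
def blobs(img,lo,hi,amin=4):
    m=cv2.inRange(cv2.cvtColor(img,cv2.COLOR_BGR2HSV),np.array(lo),np.array(hi))
    n,l,s,c=cv2.connectedComponentsWithStats(m)
    return m,[(s[i,4],c[i].round(1),s[i,:4]) for i in range(1,n) if s[i,4]>=amin]
E
python3 - <<'E'
from h import *
for n in ['top','scene']:
    im=cv2.imread(f'pics/{n}0.png')
    m,b=blobs(im,(10,180,150),(22,255,255)); print(n,'orange',b)
    cs,_=cv2.findContours(m,0,2); cc=max(cs,key=cv2.contourArea)
    r=cv2.minAreaRect(cc); print(cv2.boxPoints(r).round(1).tolist())
    print('green',blobs(im,(55,180,60),(75,255,255))[1])
    m,b=blobs(im,(0,0,62),(180,40,115),100); print('grey',b)
E
```

```text
top orange [(np.int32(4), array([308.2, 104.8]), array([307, 104,   3,   2], dtype=int32)), (np.int32(4), array([303.8, 107.5]), array([303, 106,   3,   4], dtype=int32)), (np.int32(115), array([203.6, 183.7]), array([199, 172,  10,  24], dtype=int32))]
[[198.60000610351562, 172.3000030517578], [203.10000610351562, 171.3000030517578], [208.60000610351562, 194.89999389648438], [204.10000610351562, 195.89999389648438]]
green [(np.int32(15), array([384.1, 224.5]), array([382, 223,   5,   4], dtype=int32)), (np.int32(17), array([369.5, 267.2]), array([367, 265,   5,   5], dtype=int32))]
grey [(np.int32(586), array([ 98. , 125.1]), array([  2,  48, 134, 109], dtype=int32)), (np.int32(107), array([37.3, 86.4]), array([30, 81, 14, 13], dtype=int32)), (np.int32(261), array([217.2, 191. ]), array([204, 163,  23,  53], dtype=int32)), (np.int32(177), array([195. , 180.8]), array([187, 168,  16,  29], dtype=int32)), (np.int32(365), array([374. , 206.3]), array([351, 196,  58,  38], dtype=int32)), (np.int32(394), array([122.3, 272.7]), array([113, 259,  24,  27], dtype=int32))]
scene orange [(np.int32(126), array([308.9, 194.6]), array([305, 181,   9,  29], dtype=int32)), (np.int32(4), array([176. , 254.5]), array([175, 254,   3,   2], dtype=int32)), (np.int32(4), array([181.5, 260.5]), array([180, 260,   4,   2], dtype=int32)), (np.int32(5), array([181.8, 263.8]), array([181, 263,   3,   3], dtype=int32))]
[[304.70001220703125, 181.10000610351562], [311.3999938964844, 180.5], [313.79998779296875, 208.5], [307.1000061035156, 209.10000610351562]]
green []
grey [(np.int32(6922), array([94.3, 50.3]), array([  0,   4, 233, 103], dtype=int32)), (np.int32(71926), array([256.2, 216.8]), array([  0,  25, 512, 359], dtype=int32)), (np.int32(539), array([400.8, 333.4]), array([390, 280,  23, 104], dtype=int32))]
```

```bash
python3 - <<'E'
from h import *
ct,cs=cam('top'),cam('scene')
print('cams',-ct[2].T@ct[3],-cs[2].T@cs[3])
b=[[198.6,172.3],[203.1,171.3],[208.6,194.9],[204.1,195.9]]
P=onz(ct,b,0.132);print(P.round(4), P.mean(0).round(4)); 
d=P[2]-P[1];print('len',np.linalg.norm(d),'yaw',np.degrees(np.arctan2(d[1],d[0])))
# check project centre
X=P.mean(0);print('scene px',proj(cs,[X]))
G=onz(ct,[[384.1,224.5],[369.5,267.2]],0.13);print('clips z.13',G.round(4), np.degrees(np.arctan2(*(G[0]-G[1])[[1,0]])),np.linalg.norm(G[0]-G[1]))
# stand corners from crop (z~0): crop b scale 300/70, offset 180,155
c=np.array([[335-300,75],[492-300,38],[538-300,232],[380-300,270]])/300*70+[180,155]
S=onz(ct,c,0.004);print(S.round(4),S.mean(0),np.linalg.norm(np.diff(S,axis=0),axis=1), [np.degrees(np.arctan2(*(v)[[1,0]])) for v in np.diff(S,axis=0)])
E
```

```text
cams [0.50587801 0.07602255 0.94718482] [1.166741   0.17362072 0.7617127 ]
[[0.6338 0.2094 0.132 ]
 [0.6359 0.2004 0.132 ]
 [0.5883 0.188  0.132 ]
 [0.5862 0.197  0.132 ]] [0.611  0.1987 0.132 ]
len 0.04921639481790932 yaw -165.48805264360598
scene px [[307.70231742 189.67186607]]
clips z.13 [[ 0.5323 -0.1627  0.13  ]
 [ 0.4481 -0.1319  0.13  ]] -20.068579343426084 0.08963290469739774
[[0.6532 0.2548 0.004 ]
 [0.6743 0.1696 0.004 ]
 [0.5689 0.1427 0.004 ]
 [0.5476 0.2272 0.004 ]] [0.61099343 0.19859025 0.004     ] [0.08772924 0.10880023 0.08716692] [np.float64(-76.09677324157498), np.float64(-165.6780803407854), np.float64(104.12720225214527)]
```

```bash
python3 - <<'E'
from h import *
ct,cs=cam('top'),cam('scene')
print(tri(ct,[384.1,224.5],cs,[147.5,144.5]))
im=cv2.imread('pics/scene0.png')
print(blobs(im,(50,150,70),(80,255,255))[1])
cr=cv2.resize(im[120:180,110:190],(800,600),interpolation=cv2.INTER_CUBIC);cv2.imwrite('pics/z1.png',cr)
t=cv2.imread('pics/top0.png');cv2.imwrite('pics/z2.png',cv2.resize(t[190:280,335:425],(600,600),interpolation=cv2.INTER_CUBIC))
E
```

```text
(array([ 0.53213614, -0.16159818,  0.1329105 ]), np.float64(0.00045444495929845835))
[(np.int32(5), array([131.6, 138. ]), array([131, 137,   2,   3], dtype=int32)), (np.int32(9), array([137.1, 139.4]), array([136, 138,   3,   4], dtype=int32)), (np.int32(16), array([146.5, 143.1]), array([143, 140,   8,   6], dtype=int32)), (np.int32(6), array([156.5, 145. ]), array([156, 144,   2,   3], dtype=int32)), (np.int32(4), array([309.5, 214. ]), array([309, 213,   2,   3], dtype=int32))]
```

View pics/z1.png

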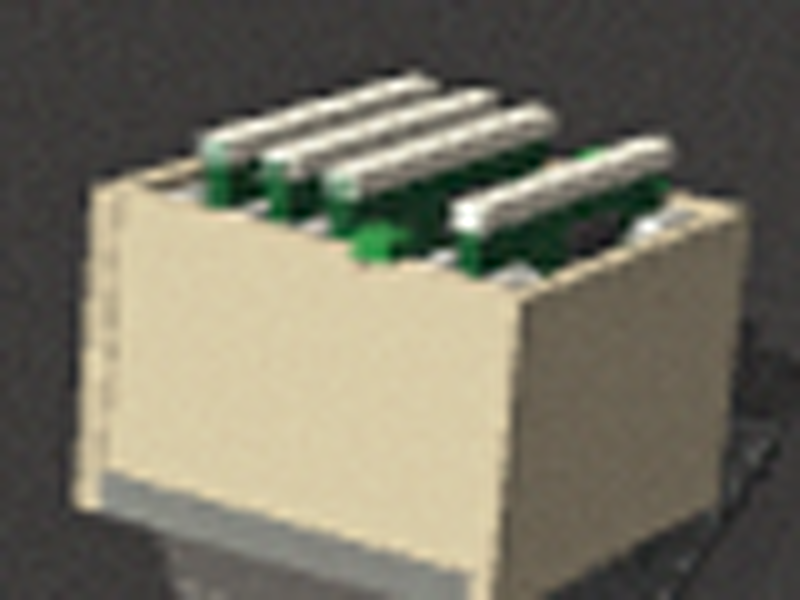

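View pics/z2.png

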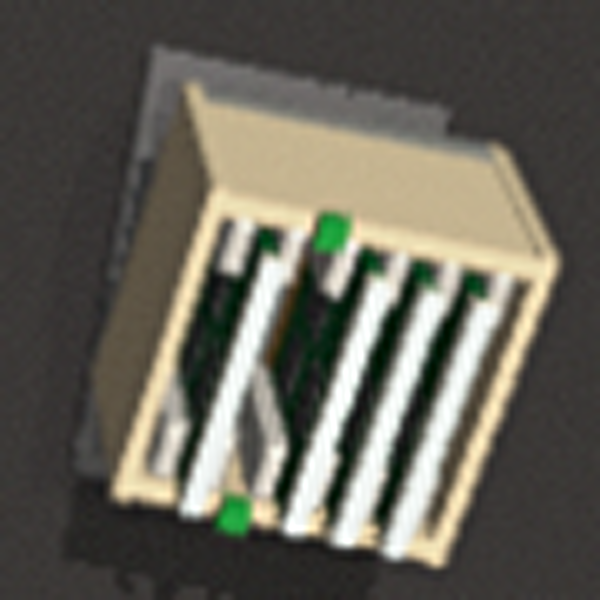

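The scene crop shows the far clip at (147.5,144.3) and a sliver of the near one at (169,135.5). The top crop shows both clips fully. I'll check the near clip's height and the yaw.

```bash
python3 - <<'E'
from h import *
ct,cs=cam('top'),cam('scene')
A,_=tri(ct,[384.1,224.5],cs,[147.6,144.2]);print(A)
print(tri(ct,[369.5,267.2],cs,[169,135.4]))
for z in (.07,.08,.09):
    B=onz(ct,[369.5,267.2],z)[0]; d=A-B; print(z,B,np.linalg.norm(d),np.degrees(np.arctan2(d[1],d[0])),np.degrees(np.arctan2(d[2],np.hypot(d[0],d[1]))))
# base plate left edge
c=np.array([[155,47],[80,470],[450,105]])/600*90+[335,190]
S=onz(ct,c,0.003);print(S,[np.degrees(np.arctan2(*v[[1,0]])) for v in (S[0]-S[1],S[2]-S[0])],np.linalg.norm(S[0]-S[1]),np.linalg.norm(S[0]-S[2]))
# white edges: fit lines, in the rack
E
```

```text
[ 0.5320918  -0.16126343  0.13382855]
(array([ 0.44510245, -0.14423866,  0.08525339]), np.float64(0.0018423067400887751))
0.07 [ 0.4438478  -0.14719032  0.07      ] 0.10981411450374313 -9.061199171451674 35.537932140356624
0.08 [ 0.44455495 -0.14464567  0.08      ] 0.10409785116744477 -10.748972516335051 31.137639595332587
0.09 [ 0.4452621  -0.14210102  0.09      ] 0.09913393015100634 -12.44510197311055 26.238876620525186
[[ 0.59942435 -0.14081268  0.003     ]
 [ 0.45402367 -0.11284406  0.003     ]
 [ 0.57999809 -0.24399403  0.003     ]] [np.float64(-10.888167328236088), np.float64(-100.66243464903819)] 0.14806620556276767 0.10499415476297341
```

```bash
cat >> h.py <<'E'
def Rdown(yaw,tilt):
    return (Ro.from_euler('z',yaw,degrees=True)*Ro.from_euler('x',180,degrees=True)*Ro.from_euler('y',tilt,degrees=True))
def plan(pos,R,N,start=None):
    o=env.get_obs()
    p,Rc=(o['position'],Ro.from_euler('xyz',o['eef_rot'])) if start is None else start
    rv=(Rc.inv()*R).as_rotvec()
    print('total shift',((Rc.inv().apply(np.array(pos)-p))*100).round(2),'turn',np.degrees(rv).round(2),'|d|',np.linalg.norm(pos-p))
    for i in range(N):
        p2=p+(np.array(pos)-p)/(N-i)
        d=Rc.inv().apply(p2-p)*100
        a=np.degrees(rv)/N
        print('row',i,'t',d.round(2),'a',a.round(2))
        p=p2; Rc=Rc*Ro.from_rotvec(rv/N)
E
python3 - <<'E'
from h import *
bz=np.array([-.491,.0945,.866]);M=np.array([.488,-.153,.105])
plan(M+.15*bz,Rdown(-10.9,30),10)
E
```

```text
total shift [ 32.15 -35.35  -0.39] turn [-9.25 29.09 34.17] |d| 0.47791644655728965
row 0 t [ 3.22 -3.54 -0.04] a [-0.92  2.91  3.42]
row 1 t [ 3.   -3.72  0.06] a [-0.92  2.91  3.42]
row 2 t [ 2.77 -3.89  0.14] a [-0.92  2.91  3.42]
row 3 t [ 2.52 -4.06  0.21] a [-0.92  2.91  3.42]
row 4 t [ 2.26 -4.2   0.27] a [-0.92  2.91  3.42]
row 5 t [ 1.99 -4.33  0.31] a [-0.92  2.91  3.42]
row 6 t [ 1.71 -4.45  0.33] a [-0.92  2.91  3.42]
row 7 t [ 1.43 -4.55  0.34] a [-0.92  2.91  3.42]
row 8 t [ 1.14 -4.63  0.33] a [-0.92  2.91  3.42]
row 9 t [ 0.84 -4.69  0.3 ] a [-0.92  2.91  3.42]
```

>>> play_rows(
  series=[
    {"fingers": 8.5, "tx": 3.2, "ty": -3.5, "tz": -0.3, "ax": -0.9, "ay": 2.9, "az": 3.4},
    {"fingers": 8.5, "tx": 3.0, "ty": -3.7, "tz": -0.2, "ax": -0.9, "ay": 2.9, "az": 3.4},
    {"fingers": 8.5, "tx": 2.8, "ty": -3.9, "tz": 0.1, "ax": -0.9, "ay": 2.9, "az": 3.4},
    {"fingers": 8.5, "tx": 2.5, "ty": -4.1, "tz": 0.2, "ax": -0.9, "ay": 2.9, "az": 3.4},
    {"fingers": 8.5, "tx": 2.3, "ty": -4.2, "tz": 0.3, "ax": -0.9, "ay": 2.9, "az": 3.4},
  ],
)

```text
time: 0.6
position: [0.3404, -0.3644, 0.2387]
eef_rot: [3.101, -0.263, 0.125]
ft_force: [1.2, 0.4, 0.2]
grip_width: 0.0851
```

>>> play_rows(
  series=[
    {"fingers": 8.5, "tx": 2.0, "ty": -4.3, "tz": 0.3, "ax": -0.9, "ay": 2.9, "az": 3.4},
    {"fingers": 8.5, "tx": 1.7, "ty": -4.4, "tz": 0.3, "ax": -0.9, "ay": 2.9, "az": 3.4},
    {"fingers": 8.5, "tx": 1.4, "ty": -4.5, "tz": 0.4, "ax": -0.9, "ay": 2.9, "az": 3.4},
    {"fingers": 8.5, "tx": 1.1, "ty": -4.6, "tz": 0.4, "ax": -0.9, "ay": 2.9, "az": 3.4},
    {"fingers": 8.5, "tx": 0.8, "ty": -4.7, "tz": 0.3, "ax": -0.9, "ay": 2.9, "az": 3.4},
  ],
)

```text
time: 1.1
position: [0.4129, -0.1409, 0.24]
eef_rot: [-3.14, -0.522, -0.187]
ft_force: [1.8, 0.1, -0.1]
grip_width: 0.0853
```

>>> play_rows(
  series=[
    {"fingers": 8.5},
    {"fingers": 8.5},
    {"fingers": 8.5},
    {"fingers": 8.5},
    {"fingers": 8.5},
  ],
)

```text
invalid input
```

```bash
python3 - <<'E'
from h import *
import pickle
o=env.get_obs(); f=env.grab_frame('wrist'); cv2.imwrite('pics/w1.png',f); pickle.dump(o,open('w1.pkl','wb'))
print(o['time'],o['position'],o['eef_rot'],o['joint_velocities'].round(3),o['q'].round(2))
R=Ro.from_euler('xyz',o['eef_rot']).as_matrix();print(R)
cv2.imwrite('pics/w1b.png',cv2.resize(f,(800,600),interpolation=cv2.INTER_CUBIC))
E
```

```text
1.1 [ 0.41285541 -0.14091141  0.24002289] [-3.14022539 -0.52168607 -0.18711967] [-0.21  -0.343 -1.197  0.4    0.392 -0.912 -2.215] [ 0.8  -0.13 -0.46  2.41 -0.38  0.36 -1.11]
[[ 0.85184629 -0.18535997  0.48989752]
 [-0.16128399 -0.98266997 -0.09136301]
 [ 0.49834263 -0.00118539 -0.86697936]]
```

View pics/w1b.png

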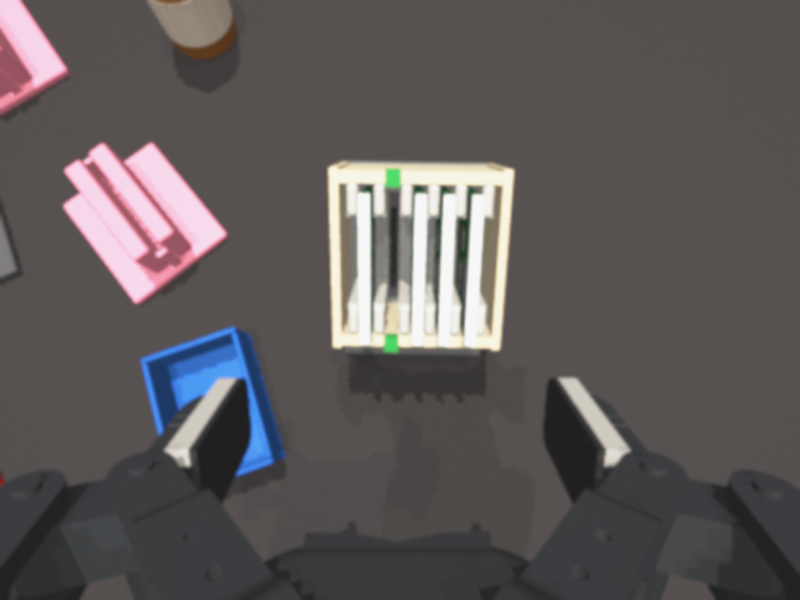

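The wrist picture shows the rack head-on, with clips at about (393,178) and (391,343) in the enlarged frame. The arm was still moving and the filler call was refused, so I'll let it settle and retake it.

>>> play_rows(
  series=[
    {"fingers": 8.5, "tx": 0, "ty": 0, "tz": 0, "ax": 0, "ay": 0, "az": 0},
    {"fingers": 8.5, "tx": 0, "ty": 0, "tz": 0, "ax": 0, "ay": 0, "az": 0},
    {"fingers": 8.5, "tx": 0, "ty": 0, "tz": 0, "ax": 0, "ay": 0, "az": 0},
    {"fingers": 8.5, "tx": 0, "ty": 0, "tz": 0, "ax": 0, "ay": 0, "az": 0},
    {"fingers": 8.5, "tx": 0, "ty": 0, "tz": 0, "ax": 0, "ay": 0, "az": 0},
  ],
)

```text
time: 1.65
position: [0.413, -0.1436, 0.24]
eef_rot: [-3.141, -0.519, -0.186]
ft_force: [-0.5, 0.8, -0.3]
grip_width: 0.0847
```

```bash
python3 - <<'E'
from h import *
import pickle
o=env.get_obs(); f=env.grab_frame('wrist'); cv2.imwrite('pics/w2.png',f); pickle.dump(o,open('w2.pkl','wb'))
print(o['time'],o['position'],o['eef_rot'],o['joint_velocities'].round(3),o['q'].round(2))
cv2.imwrite('pics/w2b.png',cv2.resize(f[95:235,195:340],(620,600),interpolation=cv2.INTER_CUBIC))
print(blobs(f,(50,150,70),(80,255,255))[1])
E
```

```text
1.65 [ 0.41295676 -0.14359412  0.23996686] [-3.14064518 -0.51907707 -0.1859955 ] [-0.003 -0.001 -0.006  0.001 -0.001  0.002 -0.002] [ 0.8  -0.13 -0.46  2.4  -0.38  0.36 -1.1 ]
[(np.int32(54), array([248.5, 114. ]), array([246, 110,   6,   9], dtype=int32)), (np.int32(54), array([247.2, 220.4]), array([244, 216,   8,   9], dtype=int32))]
```

View pics/w2b.png

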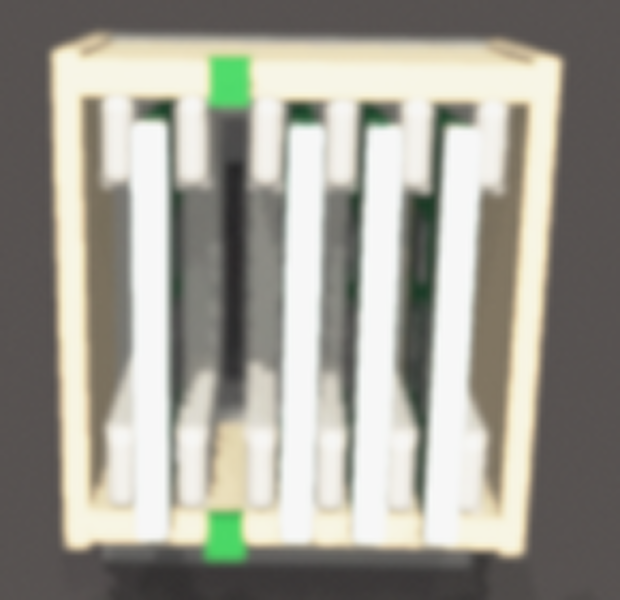

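The settled wrist view shows the empty bay between the guides, with clips at (248.5,114) and (247.2,220.4). I'll triangulate them against the top view.

```bash
python3 - <<'E'
from h import *
import pickle
o=pickle.load(open('w2.pkl','rb'))
ct,cs,cw=cam('top'),cam('scene'),cam('wrist',o)
A,ea=tri(ct,[384.1,224.5],cw,[248.5,114]);B,eb=tri(ct,[369.5,267.2],cw,[247.2,220.4])
print(A,ea,B,eb);d=A-B
print(np.linalg.norm(d),'yaw',np.degrees(np.arctan2(d[1],d[0])),'rise',np.degrees(np.arctan2(d[2],np.hypot(d[0],d[1]))))
print(tri(cs,[147.6,144.2],cw,[248.5,114]))
# rack rim corners in wrist view: crop px -> full
k=145/620; c=np.array([[60,52],[560,60],[518,550],[72,545]])*[145/620,140/600]+[195,95]
bx=np.array([np.cos(np.radians(30))*np.cos(np.radians(-10.9)),np.cos(np.radians(30))*np.sin(np.radians(-10.9)),.5])
bz=np.array([-.5*np.cos(np.radians(-10.9)),-.5*np.sin(np.radians(-10.9)),.866])
Q=onplane(cw,c,(A+B)/2-3e-3*bz,bz);print(Q.round(4))
for i in range(4):
    v=Q[(i+1)%4]-Q[i];print(np.linalg.norm(v).round(4), (v/np.linalg.norm(v)).round(3),np.degrees(np.arctan2(v[1],v[0])))
E
```

```text
[ 0.53209008 -0.16207075  0.13091199] 0.0007298458368403518 [ 0.44408018 -0.14368131  0.08188123] 0.0015481845405514295
0.10241059286699275 yaw -11.802009304419446 rise 28.604870417324683
(array([ 0.53100722, -0.16157899,  0.132732  ]), np.float64(9.3416179706199e-05))
[[ 0.5445 -0.1278  0.1322]
 [ 0.5234 -0.2314  0.1315]
 [ 0.4285 -0.2108  0.0755]
 [ 0.449  -0.1079  0.0759]]
0.1057 [-0.2   -0.98  -0.006] -101.5380303914729
0.1121 [-0.846  0.183 -0.5  ] 167.7750597057126
0.105 [0.196 0.981 0.004] 78.68627405565358
0.1126 [ 0.848 -0.177  0.5  ] -11.775704230180684
```

```bash
python3 - <<'E'
from h import *
plan(np.array([.611,.1987,.24]),Rdown(14.4,0),10)
E
```

```text
total shift [ 11.42 -37.27   6.55] turn [  6.45 -29.27 -24.45] |d| 0.395293226066608
row 0 t [ 1.14 -3.73  0.66] a [ 0.65 -2.93 -2.45]
row 1 t [ 1.33 -3.67  0.63] a [ 0.65 -2.93 -2.45]
row 2 t [ 1.52 -3.6   0.6 ] a [ 0.65 -2.93 -2.45]
row 3 t [ 1.7  -3.52  0.56] a [ 0.65 -2.93 -2.45]
row 4 t [ 1.88 -3.44  0.51] a [ 0.65 -2.93 -2.45]
row 5 t [ 2.05 -3.35  0.45] a [ 0.65 -2.93 -2.45]
row 6 t [ 2.21 -3.26  0.37] a [ 0.65 -2.93 -2.45]
row 7 t [ 2.36 -3.16  0.29] a [ 0.65 -2.93 -2.45]
row 8 t [ 2.51 -3.05  0.2 ] a [ 0.65 -2.93 -2.45]
row 9 t [ 2.64 -2.94  0.11] a [ 0.65 -2.93 -2.45]
```

>>> play_rows(
  series=[
    {"fingers": 8.5, "tx": 1.1, "ty": -3.7, "tz": 0.6, "ax": 0.65, "ay": -2.9, "az": -2.45},
    {"fingers": 8.5, "tx": 1.3, "ty": -3.7, "tz": 0.6, "ax": 0.65, "ay": -2.9, "az": -2.45},
    {"fingers": 8.5, "tx": 1.5, "ty": -3.6, "tz": 0.6, "ax": 0.65, "ay": -2.9, "az": -2.45},
    {"fingers": 8.5, "tx": 1.7, "ty": -3.5, "tz": 0.6, "ax": 0.65, "ay": -2.9, "az": -2.45},
    {"fingers": 8.5, "tx": 1.9, "ty": -3.4, "tz": 0.5, "ax": 0.65, "ay": -2.9, "az": -2.45},
  ],
)

```text
time: 2.2
position: [0.5114, 0.0273, 0.2405]
eef_rot: [3.111, -0.262, 0.041]
ft_force: [0.2, -1.2, 0.1]
grip_width: 0.0848
```

>>> play_rows(
  series=[
    {"fingers": 8.5, "tx": 2.0, "ty": -3.4, "tz": 0.5, "ax": 0.65, "ay": -2.9, "az": -2.45},
    {"fingers": 8.5, "tx": 2.2, "ty": -3.3, "tz": 0.4, "ax": 0.65, "ay": -2.9, "az": -2.45},
    {"fingers": 8.5, "tx": 2.4, "ty": -3.2, "tz": 0.3, "ax": 0.65, "ay": -2.9, "az": -2.45},
    {"fingers": 8.5, "tx": 2.5, "ty": -3.0, "tz": 0.2, "ax": 0.65, "ay": -2.9, "az": -2.45},
    {"fingers": 8.5, "tx": 2.6, "ty": -2.9, "tz": 0.1, "ax": 0.65, "ay": -2.9, "az": -2.45},
  ],
)

```text
time: 2.7
position: [0.61, 0.1991, 0.239]
eef_rot: [3.141, -0.003, 0.253]
ft_force: [0.7, -0.0, 0.4]
grip_width: 0.0847
```

>>> play_rows(
  series=[
    {"fingers": 8.5, "tx": 0, "ty": 0, "tz": 0, "ax": 0, "ay": 0, "az": 0},
    {"fingers": 8.5, "tx": 0, "ty": 0, "tz": 0, "ax": 0, "ay": 0, "az": 0},
    {"fingers": 8.5, "tx": 0, "ty": 0, "tz": 0, "ax": 0, "ay": 0, "az": 0},
    {"fingers": 8.5, "tx": 0, "ty": 0, "tz": 0, "ax": 0, "ay": 0, "az": 0},
    {"fingers": 8.5, "tx": 0, "ty": 0, "tz": 0, "ax": 0, "ay": 0, "az": 0},
  ],
)

```text
time: 3.2
position: [0.6088, 0.1972, 0.2406]
eef_rot: [3.139, -0.007, 0.251]
ft_force: [0.7, -0.4, 0.1]
grip_width: 0.0849
```

```bash
python3 - <<'E'
from h import *
import pickle
o=env.get_obs(); f=env.grab_frame('wrist'); cv2.imwrite('pics/w3.png',f); pickle.dump(o,open('w3.pkl','wb'))
print(o['time'],o['position'],np.degrees(o['eef_rot']),o['joint_velocities'].round(3),o['q'].round(2))
cv2.imwrite('pics/w3b.png',cv2.resize(f,(800,600),interpolation=cv2.INTER_CUBIC))
m,b=blobs(f,(8,150,120),(22,255,255),30);print(b)
cs,_=cv2.findContours(m,0,2); cc=max(cs,key=cv2.contourArea);bp=cv2.boxPoints(cv2.minAreaRect(cc));print(bp)
cw=cam('wrist',o);P=onz(cw,bp,.132);print(P,P.mean(0))
print(proj(cw,[[.611,.1987,.132]]))
E
```

```text
3.2 [0.60880337 0.19716087 0.24059927] [179.86689368  -0.4082881   14.38907383] [-0.005  0.002 -0.002 -0.007 -0.002  0.    -0.001] [ 0.21  0.59 -0.84  1.59  0.47  1.17 -2.05]
[(np.int32(533), array([250.9, 171.8]), array([245, 144,  13,  65], dtype=int32))]
[[245. 144.]
 [257. 144.]
 [257. 208.]
 [245. 208.]]
[[0.63724305 0.21151465 0.132     ]
 [0.63956591 0.20240994 0.132     ]
 [0.58795702 0.18907627 0.132     ]
 [0.5854992  0.19872409 0.132     ]] [0.6125663  0.20043124 0.132     ]
[[252.60230763 179.25427855]]
```

View pics/w3b.png

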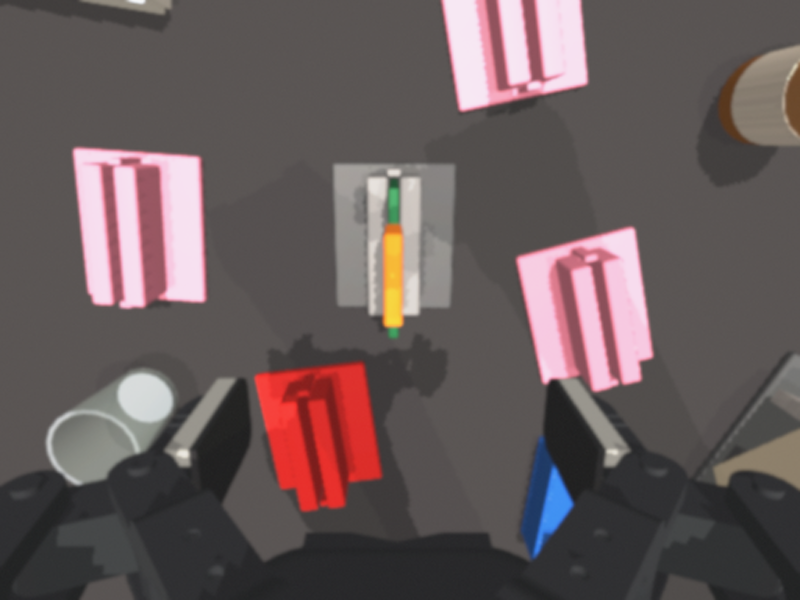

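The card and stand line up with the tool; the handle is at about (251,176) and the measured centre is about (0.611,0.1995). Descending to grasp.

>>> play_rows(
  series=[
    {"fingers": 8.5, "tx": 0.2, "ty": -0.2, "tz": 3.5, "ax": 0, "ay": -0.4, "az": 0},
    {"fingers": 8.5, "tx": 0, "ty": 0, "tz": 4, "ax": 0, "ay": 0, "az": 0},
    {"fingers": 8.5, "tx": 0, "ty": 0, "tz": 3.5, "ax": 0, "ay": 0, "az": 0},
    {"fingers": 8.5, "tx": 0, "ty": 0, "tz": 2, "ax": 0, "ay": 0, "az": 0},
    {"fingers": 8.5, "tx": 0, "ty": 0, "tz": 0.9, "ax": 0, "ay": 0, "az": 0},
  ],
)

```text
time: 3.75
position: [0.6094, 0.1997, 0.0989]
eef_rot: [3.14, 0.004, 0.252]
ft_force: [0.2, 0.8, 0.7]
grip_width: 0.0852
```

>>> play_rows(
  series=[
    {"fingers": 3, "tx": 0, "ty": 0, "tz": 0, "ax": 0, "ay": 0, "az": 0},
    {"fingers": 3, "tx": 0, "ty": 0, "tz": 0, "ax": 0, "ay": 0, "az": 0},
    {"fingers": 3, "tx": 0, "ty": 0, "tz": 0, "ax": 0, "ay": 0, "az": 0},
    {"fingers": 3, "tx": 0, "ty": 0, "tz": 0, "ax": 0, "ay": 0, "az": 0},
    {"fingers": 3, "tx": 0, "ty": 0, "tz": 0, "ax": 0, "ay": 0, "az": 0},
  ],
)

```text
time: 4.25
position: [0.6109, 0.201, 0.1018]
eef_rot: [3.141, -0.001, 0.253]
ft_force: [0.3, -0.2, 0.6]
grip_width: 0.0301
```

```bash
python3 - <<'E'
from h import *
import pickle
o=env.get_obs(); f=env.grab_frame('wrist'); cv2.imwrite('pics/w4.png',f)
print(o['time'],o['position'],np.degrees(o['eef_rot']),o['ft_force'],o['grip_width'])
cv2.imwrite('pics/w4b.png',cv2.resize(f,(800,600),interpolation=cv2.INTER_CUBIC))
E
```

```text
4.25 [0.61090141 0.20100081 0.10182866] [ 1.79937768e+02 -3.37880734e-02  1.44676531e+01] [ 0.32465624 -0.19199136  0.64611257] 0.03012818600700873
```

View pics/w4b.png

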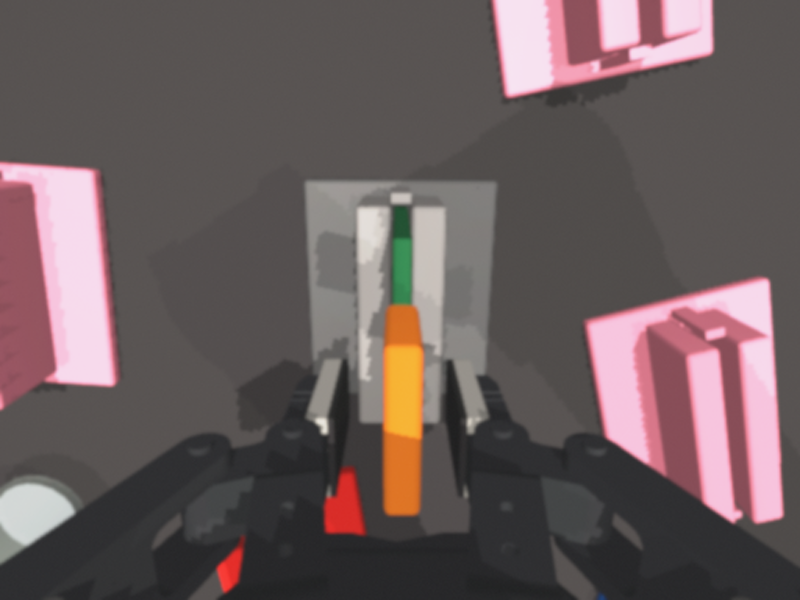

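The handle is centred between the pads, at about column 403 of 800 with the pad midpoint near 400. Closing, then lifting slowly along the slot.

>>> play_rows(
  series=[
    {"fingers": 0, "tx": 0, "ty": 0, "tz": 0, "ax": 0, "ay": 0, "az": 0},
    {"fingers": 0, "tx": 0, "ty": 0, "tz": 0, "ax": 0, "ay": 0, "az": 0},
    {"fingers": 0, "tx": 0, "ty": 0, "tz": 0, "ax": 0, "ay": 0, "az": 0},
    {"fingers": 0, "tx": 0, "ty": 0, "tz": 0, "ax": 0, "ay": 0, "az": 0},
    {"fingers": 0, "tx": 0, "ty": 0, "tz": 0, "ax": 0, "ay": 0, "az": 0},
  ],
)

```text
time: 4.8
position: [0.6107, 0.2008, 0.1013]
eef_rot: [3.14, 0.0, 0.253]
ft_force: [-1.1, -1.6, 3.8]
grip_width: 0.0091
```

>>> play_rows(
  series=[
    {"fingers": 0, "tx": 0, "ty": 0, "tz": -0.5, "ax": 0, "ay": 0, "az": 0},
    {"fingers": 0, "tx": 0, "ty": 0, "tz": -1.5, "ax": 0, "ay": 0, "az": 0},
    {"fingers": 0, "tx": 0, "ty": 0, "tz": -2.5, "ax": 0, "ay": 0, "az": 0},
    {"fingers": 0, "tx": 0, "ty": 0, "tz": -3, "ax": 0, "ay": 0, "az": 0},
    {"fingers": 0, "tx": 0, "ty": 0, "tz": -3, "ax": 0, "ay": 0, "az": 0},
  ],
)

```text
time: 5.3
position: [0.61, 0.2014, 0.2076]
eef_rot: [3.141, 0.001, 0.253]
ft_force: [0.1, 0.3, -2.2]
grip_width: 0.0093
```

>>> play_rows(
  series=[
    {"fingers": 0, "tx": 0, "ty": 0, "tz": -3, "ax": 0, "ay": 0, "az": 0},
    {"fingers": 0, "tx": 0, "ty": 0, "tz": -3, "ax": 0, "ay": 0, "az": 0},
    {"fingers": 0, "tx": 0, "ty": 0, "tz": 0, "ax": 0, "ay": 0, "az": 0},
    {"fingers": 0, "tx": 0, "ty": 0, "tz": 0, "ax": 0, "ay": 0, "az": 0},
    {"fingers": 0, "tx": 0, "ty": 0, "tz": 0, "ax": 0, "ay": 0, "az": 0},
  ],
)

```text
time: 5.8
position: [0.6098, 0.2006, 0.2647]
eef_rot: [3.14, 0.003, 0.253]
ft_force: [-0.6, -0.2, -2.3]
grip_width: 0.0091
```

```bash
python3 - <<'E'
from h import *
import pickle
o=env.get_obs(); f=env.grab_frame('wrist'); cv2.imwrite('pics/w5.png',f);pickle.dump(o,open('w5.pkl','wb'))
s=env.grab_frame('scene');cv2.imwrite('pics/s5.png',s)
print(o['time'],o['position'],np.degrees(o['eef_rot']),o['ft_force'],o['torque'],o['grip_width'])
cv2.imwrite('pics/w5b.png',np.vstack([cv2.resize(f,(400,300)),cv2.resize(s[90:240,230:430],(400,300))]))
E
```

```text
5.8 [0.60976042 0.2006004  0.26466805] [1.79919884e+02 1.79744797e-01 1.44890461e+01] [-0.6069631  -0.24240784 -2.28740484] [ 0.00044756  0.03282902 -0.01708151] 0.00912056620114875
```

View pics/w5b.png

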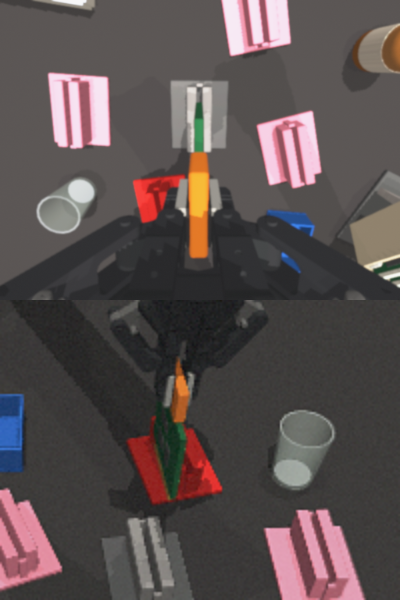

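Card is held, 9.1 mm wide grip and about 2 N weight. The scene view shows it clear of the stand. Next I'll check where it sits in the hand and plan the approach to the rack.

```bash
cat >> h.py <<'E'
YAW=-11.5
RB=Rdown(YAW,30); bx=RB.apply([1,0,0]); by=-RB.apply([0,1,0]); bz=-RB.apply([0,0,1])
M=np.array([.4879,-.1528,.1068])-.0035*bz
E
python3 - <<'E'
from h import *
import pickle
o=pickle.load(open('w5.pkl','rb'));f=cv2.imread('pics/w5.png')
hsv=cv2.cvtColor(f,cv2.COLOR_BGR2HSV)
for r in range(185,335,5):
    row=hsv[r,235:275]; k=[(i+235) for i in range(40) if 8<row[i,0]<24 and row[i,1]>150]
    if k: print(r,k[0],k[-1],hsv[r,(k[0]+k[-1])//2])
print('M',M,bx,bz)
plan(M-.001*bx+.155*bz,RB,10)
E
```

```text
195 249 260 [ 15 178 181]
200 244 264 [ 13 210 217]
205 243 265 [ 13 212 218]
210 243 265 [ 13 211 219]
215 242 266 [ 13 212 220]
220 241 266 [ 15 209 242]
225 241 267 [ 20 200 247]
230 241 266 [ 21 198 247]
235 241 266 [ 21 198 247]
240 241 267 [ 21 198 247]
245 241 267 [ 21 198 247]
250 241 267 [ 21 197 247]
255 241 267 [ 21 198 247]
260 242 266 [ 21 197 247]
265 242 266 [ 21 197 247]
270 242 265 [ 21 198 247]
275 242 266 [ 20 198 247]
280 242 266 [ 13 209 228]
285 242 265 [ 13 211 228]
290 242 265 [ 13 210 228]
295 242 265 [ 13 210 228]
300 242 265 [ 13 212 228]
305 242 265 [ 13 210 228]
310 242 265 [ 13 211 228]
315 242 266 [ 13 211 228]
320 242 265 [ 13 210 228]
325 243 265 [ 13 212 227]
330 248 249 [ 10 153 138]
M [ 0.48961487 -0.15314889  0.10376891] [ 0.84863969 -0.1726577   0.5       ] [-0.48996235  0.09968397  0.8660254 ]
total shift [-27.53  27.81   2.82] turn [-6.7  29.66 25.42] |d| 0.39231779773766756
row 0 t [-2.75  2.78  0.28] a [-0.67  2.97  2.54]
row 1 t [-2.64  2.9   0.18] a [-0.67  2.97  2.54]
row 2 t [-2.51  3.01  0.08] a [-0.67  2.97  2.54]
row 3 t [-2.38  3.12 -0.01] a [-0.67  2.97  2.54]
row 4 t [-2.24  3.22 -0.1 ] a [-0.67  2.97  2.54]
row 5 t [-2.08  3.32 -0.17] a [-0.67  2.97  2.54]
row 6 t [-1.92  3.41 -0.23] a [-0.67  2.97  2.54]
row 7 t [-1.76  3.5  -0.29] a [-0.67  2.97  2.54]
row 8 t [-1.58  3.57 -0.34] a [-0.67  2.97  2.54]
row 9 t [-1.41  3.64 -0.37] a [-0.67  2.97  2.54]
```

```bash
python3 - <<'E'
from h import *
p=env.camera_params('wrist');H=p['hand_eye']
for r in (221,329):
    q=cv2.undistortPoints(np.array([[[254.,r]]]),p['K'],p['dist'])[0,0]
    d=H[:3,:3]@[q[0],q[1],1];t=H[:3,3];s=(-.031-t[2])/d[2];print((t+s*d)*1000)
E
```

```text
[ 2.44863909e+01 -2.87378675e-02 -3.10000000e+01]
[-24.19073446  -0.07292885 -31.        ]
```

The handle's top face spans tool x from -24 to +24.5 mm, so the card is centred in the hand. Carrying it to the rack.

>>> play_rows(
  series=[
    {"fingers": 0, "tx": -2.75, "ty": 2.8, "tz": 0.1, "ax": -0.67, "ay": 2.97, "az": 2.54},
    {"fingers": 0, "tx": -2.65, "ty": 2.9, "tz": 0.0, "ax": -0.67, "ay": 2.97, "az": 2.54},
    {"fingers": 0, "tx": -2.5, "ty": 3.0, "tz": 0.0, "ax": -0.67, "ay": 2.97, "az": 2.54},
    {"fingers": 0, "tx": -2.4, "ty": 3.1, "tz": 0, "ax": -0.67, "ay": 2.97, "az": 2.54},
    {"fingers": 0, "tx": -2.25, "ty": 3.2, "tz": -0.1, "ax": -0.67, "ay": 2.97, "az": 2.54},
  ],
)

```text
time: 6.4
position: [0.51, 0.0309, 0.255]
eef_rot: [3.111, -0.263, 0.032]
ft_force: [1.1, -0.6, -0.9]
grip_width: 0.0095
```

>>> play_rows(
  series=[
    {"fingers": 0, "tx": -2.1, "ty": 3.3, "tz": -0.15, "ax": -0.67, "ay": 2.97, "az": 2.54},
    {"fingers": 0, "tx": -1.9, "ty": 3.4, "tz": -0.2, "ax": -0.67, "ay": 2.97, "az": 2.54},
    {"fingers": 0, "tx": -1.75, "ty": 3.5, "tz": -0.2, "ax": -0.67, "ay": 2.97, "az": 2.54},
    {"fingers": 0, "tx": -1.6, "ty": 3.55, "tz": -0.2, "ax": -0.67, "ay": 2.97, "az": 2.54},
    {"fingers": 0, "tx": -1.4, "ty": 3.6, "tz": -0.2, "ax": -0.67, "ay": 2.97, "az": 2.54},
  ],
)

```text
time: 6.9
position: [0.4141, -0.1359, 0.238]
eef_rot: [3.142, -0.525, -0.201]
ft_force: [0.9, 0.7, -1.7]
grip_width: 0.0093
```

>>> play_rows(
  series=[
    {"fingers": 0, "tx": 0, "ty": 0, "tz": 0, "ax": 0, "ay": 0, "az": 0},
    {"fingers": 0, "tx": 0, "ty": 0, "tz": 0, "ax": 0, "ay": 0, "az": 0},
    {"fingers": 0, "tx": 0, "ty": 0, "tz": 0, "ax": 0, "ay": 0, "az": 0},
    {"fingers": 0, "tx": 0, "ty": 0, "tz": 0, "ax": 0, "ay": 0, "az": 0},
    {"fingers": 0, "tx": 0, "ty": 0, "tz": 0, "ax": 0, "ay": 0, "az": 0},
  ],
)

```text
time: 7.4
position: [0.4168, -0.1334, 0.2384]
eef_rot: [-3.14, -0.523, -0.196]
ft_force: [0.3, -0.4, -2.3]
grip_width: 0.0092
```

```bash
cat >> h.py <<'E'
def st():
    o=env.get_obs();R=Ro.from_euler('xyz',o['eef_rot']);d=o['position']-M
    print('t',o['time'],'rel bay x,y,z mm',(np.array([d@bx,d@by,d@bz])*1000).round(2),'turn err deg',np.degrees((R.inv()*RB).as_rotvec()).round(2),'F bay',np.array([o['ft_force']@bx,o['ft_force']@by,o['ft_force']@bz]).round(2),'tq',o['torque'].round(2),'g',round(o['grip_width'],4),'q4',o['q'][3].round(2),'q',o['q'].round(2))
    return o
E
python3 - <<'E'
from h import *
import pickle
o=st(); f=env.grab_frame('wrist'); cv2.imwrite('pics/w6.png',f);pickle.dump(o,open('w6.pkl','wb'))
cv2.imwrite('pics/w6b.png',cv2.resize(f,(800,600),interpolation=cv2.INTER_CUBIC))
t=env.grab_frame('top');cv2.imwrite('pics/t6.png',t)
print(blobs(f,(50,150,70),(80,255,255))[1])
plan(M-.001*bx+.13*bz,RB,1)
E
```

```text
t 7.4 rel bay x,y,z mm [  2.09   4.86 154.29] turn err deg [-0.22  0.01  0.21] F bay [-0.84 -0.38 -2.2 ] tq [ 0.17  0.73 -0.03] g 0.0092 q4 2.4 q [ 0.93 -0.13 -0.61  2.4  -0.39  0.35 -1.12]
[(np.int32(63), array([259., 116.]), array([256, 112,   7,   9], dtype=int32)), (np.int32(447), array([254.3, 163.9]), array([250, 133,   9,  59], dtype=int32))]
total shift [-0.29  0.45  2.43] turn [-0.19  0.01  0.17] |d| 0.024925415589137006
row 0 t [-0.29  0.45  2.43] a [-0.19  0.01  0.17]
```

View pics/w6b.png

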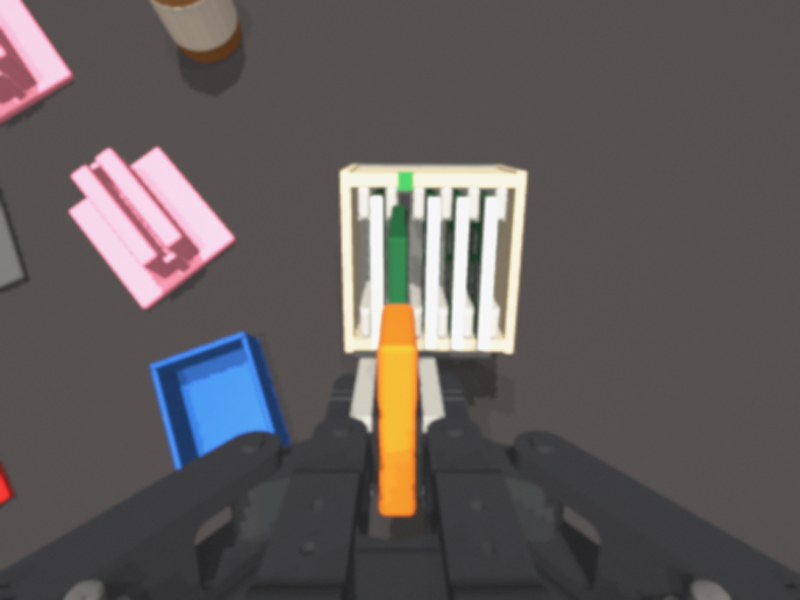

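The wrist view shows the card above the empty bay but about 5 mm left of it (far clip at (259,116)). I'll check the lateral offset from the wrist view alone.

```bash
python3 - <<'E'
from h import *
import pickle
for nm,pts in (('w2',[[248.5,114],[247.2,220.4]]),('w6',[[259,116]])):
    o=pickle.load(open(nm+'.pkl','rb'));c=cam('wrist',o)
    P=onplane(c,pts,M+.005*bz,bz)
    print(nm,[((p-M)@np.c_[bx,by,bz]*1000).round(2) for p in P],'tool',[(Ro.from_euler('xyz',o['eef_rot']).inv().apply(p-o['position'])*1000).round(2) for p in P])
E
```

```text
w2 [array([51.18, -0.09,  5.  ]), array([-51.67,   0.5 ,   5.  ])] tool [array([ 50.53,  -3.93, 151.28]), array([-52.3 ,  -5.84, 151.75])]
w6 [array([51.01,  0.2 ,  5.  ])] tool [array([ 48.93,   5.43, 149.26])]
```

>>> play_rows(
  series=[
    {"fingers": 0, "tx": -0.3, "ty": 0.48, "tz": 0.4, "ax": -0.2, "ay": 0, "az": 0.2},
    {"fingers": 0, "tx": 0, "ty": 0, "tz": 1.5, "ax": 0, "ay": 0, "az": 0},
    {"fingers": 0, "tx": 0, "ty": 0, "tz": 1.5, "ax": 0, "ay": 0, "az": 0},
    {"fingers": 0, "tx": 0, "ty": 0, "tz": 1.0, "ax": 0, "ay": 0, "az": 0},
    {"fingers": 0, "tx": 0, "ty": 0, "tz": 0, "ax": 0, "ay": 0, "az": 0},
  ],
)

```text
time: 8.0
position: [0.4339, -0.1426, 0.1974]
eef_rot: [-3.139, -0.521, -0.203]
ft_force: [0.1, 0.5, -2.0]
grip_width: 0.0093
```

>>> play_rows(
  series=[
    {"fingers": 0, "tx": 0, "ty": 0, "tz": 0, "ax": 0, "ay": 0, "az": 0},
    {"fingers": 0, "tx": 0, "ty": 0, "tz": 0, "ax": 0, "ay": 0, "az": 0},
    {"fingers": 0, "tx": 0, "ty": 0, "tz": 0, "ax": 0, "ay": 0, "az": 0},
    {"fingers": 0, "tx": 0, "ty": 0, "tz": 0, "ax": 0, "ay": 0, "az": 0},
    {"fingers": 0, "tx": 0, "ty": 0, "tz": 0, "ax": 0, "ay": 0, "az": 0},
  ],
)

```text
time: 8.5
position: [0.4343, -0.1429, 0.1991]
eef_rot: [3.141, -0.524, -0.202]
ft_force: [-0.2, -0.1, -2.2]
grip_width: 0.0093
```

```bash
python3 - <<'E'
from h import *
import pickle
o=st(); f=env.grab_frame('wrist'); cv2.imwrite('pics/w7.png',f)
a=cv2.resize(f[60:240,170:350],(600,600),interpolation=cv2.INTER_CUBIC);cv2.imwrite('pics/w7b.png',a)
s=env.grab_frame('scene');cv2.imwrite('pics/s7.png',cv2.resize(s[80:200,100:220],(600,600),interpolation=cv2.INTER_CUBIC))
print(blobs(f,(50,150,100),(80,255,255))[1])
c=cam('wrist',o);print([(p-M)@np.c_[bx,by,bz]*1000 for p in onplane(c,[x[1] for x in blobs(f,(50,150,100),(80,255,255))[1]],M+.005*bz,bz)])
E
```

```text
t 8.5 rel bay x,y,z mm [ -1.06  -1.03 110.73] turn err deg [ 0.08 -0.04 -0.07] F bay [-1.24 -0.11 -1.82] tq [ 0.14  0.77 -0.  ] g 0.0093 q4 2.41 q [ 0.96  0.02 -0.68  2.41 -0.14  0.2  -1.36]
[(np.int32(91), array([250.6, 116.1]), array([247, 111,   9,  11], dtype=int32)), (np.int32(444), array([254.2, 163.8]), array([250, 133,   9,  59], dtype=int32))]
[array([51.34345477,  0.34670947,  5.        ]), array([14.38473105, -2.29843047,  5.        ])]
```

View pics/w7b.png

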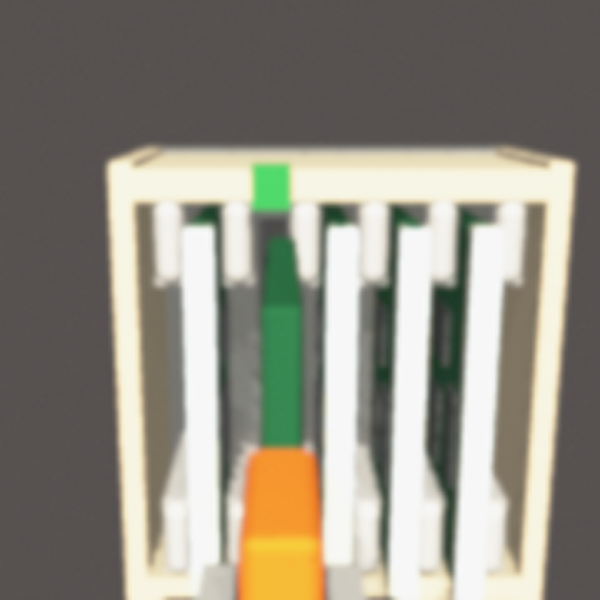

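View pics/s7.png

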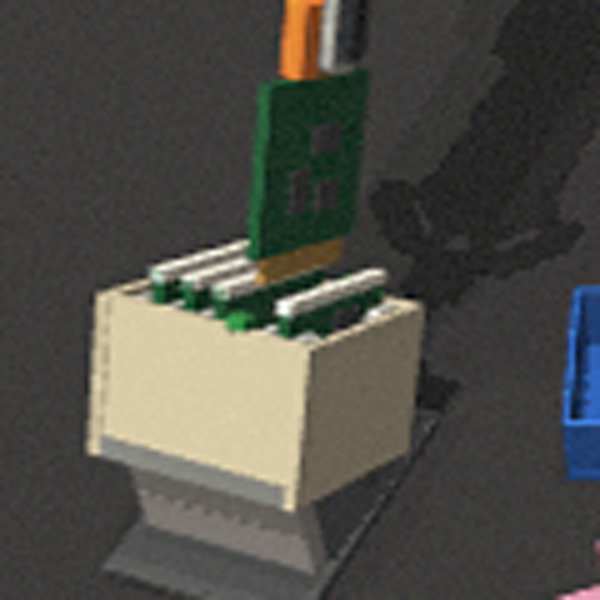

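```bash
python3 - <<'E'
from h import *
o=env.get_obs();c=cam('wrist',o)
p=onplane(c,[[250.6,116.1]],M+.005*bz,bz)[0];R=Ro.from_euler('xyz',o['eef_rot'])
print('tool',R.inv().apply(p-o['position'])*1000,'cam',c[2]@p+c[3], R.as_matrix().round(4))
f=cv2.imread('pics/w7.png')
for r in (140,150,160,170,180):
    print(r,[tuple(int(v) for v in f[r,x]) for x in (244,247,249,250,252,254,256,258,260,262)] if r==150 else '')
g=f[:,:,1].astype(int)-f[:,:,2]
for r in (135,140,145,150,160,170,180,190): 
    k=np.where(g[r,235:275]>35)[0]+235; print(r,k.min() if len(k) else None,k.max() if len(k) else None)
g=cv2.cvtColor(f,cv2.COLOR_BGR2GRAY)
for r in (125,130,140): print(r,g[r,228:275])
E
```

```text
tool [ 52.34781347  -1.60030952 105.65053865] cam [-0.00245183 -0.05306813  0.24427202] [[ 8.482e-01 -2.012e-01  4.900e-01]
 [-1.740e-01 -9.796e-01 -1.010e-01]
 [ 5.003e-01  4.000e-04 -8.658e-01]]
140 
150 [(111, 116, 116), (95, 104, 98), (68, 101, 55), (67, 108, 46), (67, 113, 44), (67, 112, 44), (67, 112, 44), (66, 109, 45), (80, 101, 75), (107, 113, 113)]
160 
170 
180 
135 250 257
140 250 257
145 250 258
150 249 259
160 249 260
170 249 260
180 249 260
190 249 259
125 [ 93  82  74  68  65  62  60  79 136 198 229 239 242 242 239 225 191 145
 116 106 101  98  96  95  96  96  96 102 129 177 219 236 242 243 242 238
 224 182 124  76  61  62  61  60  62  75  91]
130 [247 247 247 247 246 229 159 101 130 193 228 239 242 242 239 230 208 162
 121  99  86  78  76  76  78  78  79  88 113 161 211 233 240 242 241 237
 222 179 125 128 203 241 246 247 247 247 247]
140 [247 247 247 247 246 238 186 114 124 186 225 237 241 241 239 231 212 170
 131 105  88  77  77  82  84  84  83  84  85  87 111 168 222 239 240 234
 218 169 117 143 219 245 247 247 247 247 247]
```

Card, guides and clip agree: the bay centre is about 1.3 mm to the tool's -y side. Shifting by that much and entering slowly.

>>> play_rows(
  series=[
    {"fingers": 0, "tx": 0, "ty": -0.13, "tz": 0, "ax": 0, "ay": 0, "az": 0},
    {"fingers": 0, "tx": 0, "ty": 0, "tz": 0.4, "ax": 0, "ay": 0, "az": 0},
    {"fingers": 0, "tx": 0, "ty": 0, "tz": 0.6, "ax": 0, "ay": 0, "az": 0},
    {"fingers": 0, "tx": 0, "ty": 0, "tz": 0.6, "ax": 0, "ay": 0, "az": 0},
    {"fingers": 0, "tx": 0, "ty": 0, "tz": 0.4, "ax": 0, "ay": 0, "az": 0},
  ],
)

```text
time: 9.1
position: [0.4443, -0.1432, 0.1822]
eef_rot: [-3.141, -0.521, -0.202]
ft_force: [-0.6, 0.4, -2.5]
grip_width: 0.0091
```

```bash
python3 - <<'E'
from h import *
o=st(); f=env.grab_frame('wrist'); cv2.imwrite('pics/w8.png',f)
a=cv2.resize(f[60:240,170:350],(600,600),interpolation=cv2.INTER_CUBIC);cv2.imwrite('pics/w8b.png',a)
E
```

```text
t 9.1 rel bay x,y,z mm [-0.93  0.69 91.13] turn err deg [ 0.02  0.14 -0.06] F bay [-1.82  0.23 -1.79] tq [ 0.14  0.73 -0.03] g 0.0091 q4 2.41 q [ 0.93  0.09 -0.67  2.41  0.15  0.15 -1.64]
```

View pics/w8b.png

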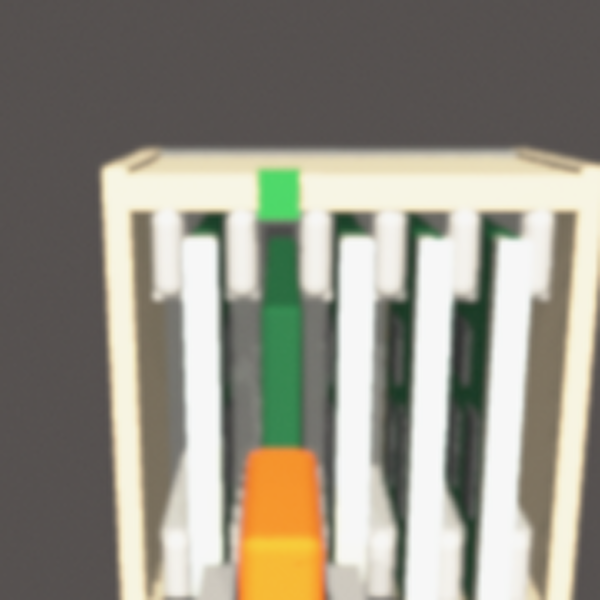

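Card foot is at the mouth and centred between the guides (guide middle ≈279, card ≈281 in the crop). Joints 4 and 6 are close to their limits, so I'll watch them going down.

>>> play_rows(
  series=[
    {"fingers": 0, "tx": 0, "ty": 0, "tz": 0.3, "ax": 0, "ay": 0, "az": 0},
    {"fingers": 0, "tx": 0, "ty": 0, "tz": 0.3, "ax": 0, "ay": 0, "az": 0},
    {"fingers": 0, "tx": 0, "ty": 0, "tz": 0.3, "ax": 0, "ay": 0, "az": 0},
    {"fingers": 0, "tx": 0, "ty": 0, "tz": 0.3, "ax": 0, "ay": 0, "az": 0},
    {"fingers": 0, "tx": 0, "ty": 0, "tz": 0.3, "ax": 0, "ay": 0, "az": 0},
  ],
)

```text
time: 9.65
position: [0.4531, -0.1455, 0.1711]
eef_rot: [-3.141, -0.525, -0.202]
ft_force: [1.1, -0.9, 0.8]
grip_width: 0.0092
```

```bash
python3 - <<'E'
from h import *
o=st();print(o['q'].round(4))
E
```

```text
t 9.65 rel bay x,y,z mm [ 1.38  0.22 76.92] turn err deg [ 0.04 -0.08 -0.09] F bay [ 1.49 -0.64  0.04] tq [-0.08 -0.07 -0.04] g 0.0092 q4 2.39 q [ 1.1   0.17 -0.88  2.39  0.74  0.15 -2.21]
[ 1.104   0.1743 -0.8775  2.3917  0.7385  0.1485 -2.2092]
```

>>> play_rows(
  series=[
    {"fingers": 0, "tx": 0, "ty": 0, "tz": 0, "ax": 0, "ay": 0, "az": 0},
    {"fingers": 0, "tx": 0, "ty": 0, "tz": 0, "ax": 0, "ay": 0, "az": 0},
    {"fingers": 0, "tx": 0, "ty": 0, "tz": 0, "ax": 0, "ay": 0, "az": 0},
    {"fingers": 0, "tx": 0, "ty": 0, "tz": 0, "ax": 0, "ay": 0, "az": 0},
    {"fingers": 0, "tx": 0, "ty": 0, "tz": 0, "ax": 0, "ay": 0, "az": 0},
  ],
)

```text
time: 10.15
position: [0.4527, -0.1453, 0.1708]
eef_rot: [3.142, -0.524, -0.202]
ft_force: [5.7, -1.5, -3.1]
grip_width: 0.0091
```

```bash
python3 - <<'E'
from h import *
o=st();print(o['q'].round(4),o['joint_velocities'].round(3))
E
```

```text
t 10.15 rel bay x,y,z mm [ 0.83  0.37 76.97] turn err deg [ 0.04 -0.02 -0.06] F bay [ 3.54 -0.35 -5.68] tq [-0.29 -0.74 -0.06] g 0.0091 q4 2.39 q [ 1.1   0.17 -0.88  2.39  0.73  0.15 -2.2 ]
[ 1.103   0.1738 -0.8767  2.3923  0.7339  0.1487 -2.2046] [ 0.002  0.001  0.001  0.001  0.001 -0.     0.002]
```

```bash
python3 - <<'E'
from h import *
import pickle
o=pickle.load(open('w2.pkl','rb'));c=cam('wrist',o)
k=140/600
P=onplane(c,[[248,95+100*k],[248,95+512*k],[200,95+55*k],[215,95+545*k]],M,bz)
print([((p-M)@np.c_[bx,by,bz]*1000).round(2) for p in P])
f=cv2.imread('pics/w2.png');print(f[105:125,226,:].mean(1).round(),f[205:232,231].mean(1).round())
E
```

```text
[array([46.91,  0.44, -0.  ]), array([-47.39,  -0.14,  -0.  ]), array([55.72, 43.95, -0.  ]), array([-56.22,  33.03,  -0.  ])]
[206. 213. 218. 226. 235. 240. 241. 241. 241. 241. 239. 231. 201. 165.
 160. 162. 161. 170. 202. 232.] [247. 247. 247. 247. 247. 247. 247. 247. 247. 247. 247. 247. 247. 247.
 246. 236. 184. 120.  93.  84.  75.  65.  54.  51.  50.  51.  51.]
```

>>> play_rows(
  series=[
    {"fingers": 0, "tx": -0.1, "ty": 0, "tz": 0, "ax": 0, "ay": 0, "az": 0},
    {"fingers": 0, "tx": 0, "ty": 0, "tz": 0, "ax": 0, "ay": 0, "az": 0},
    {"fingers": 0, "tx": 0, "ty": 0, "tz": 0, "ax": 0, "ay": 0, "az": 0},
    {"fingers": 0, "tx": 0, "ty": 0, "tz": 0, "ax": 0, "ay": 0, "az": 0},
    {"fingers": 0, "tx": 0, "ty": 0, "tz": 0, "ax": 0, "ay": 0, "az": 0},
  ],
)

```text
time: 10.65
position: [0.4525, -0.1451, 0.1708]
eef_rot: [-3.142, -0.525, -0.202]
ft_force: [4.4, -0.6, -0.6]
grip_width: 0.0091
```

```bash
python3 - <<'E'
from h import *
o=st();print(o['q'].round(4),o['ft_force'])
f=env.grab_frame('wrist'); cv2.imwrite('pics/w9.png',f)
a=cv2.resize(f[60:360,130:390],(520,600),interpolation=cv2.INTER_CUBIC);cv2.imwrite('pics/w9b.png',a)
s=env.grab_frame('scene');cv2.imwrite('pics/s9.png',cv2.resize(s[80:200,100:220],(600,600),interpolation=cv2.INTER_CUBIC))
E
```

```text
t 10.65 rel bay x,y,z mm [ 0.61  0.48 77.06] turn err deg [ 0.02 -0.1  -0.04] F bay [ 3.52  0.32 -2.75] tq [-0.39 -1.   -0.  ] g 0.0091 q4 2.39 q [ 1.11  0.18 -0.89  2.39  0.75  0.15 -2.22]
[ 1.1113  0.175  -0.8852  2.3934  0.7508  0.1481 -2.2204] [ 4.39806508 -0.56463266 -0.62368813]
```

View pics/w9b.png

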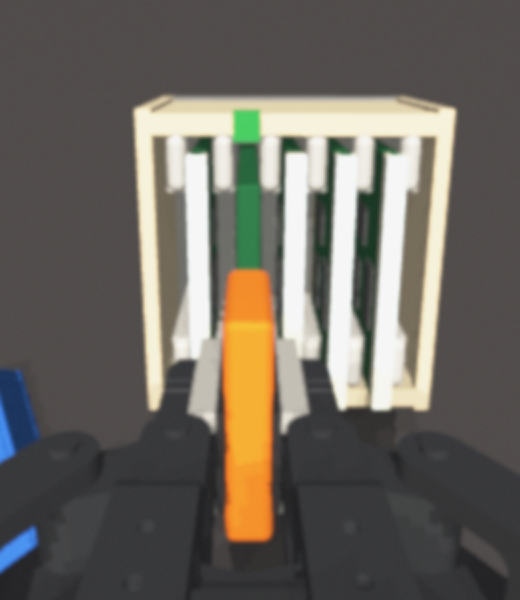

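View pics/s9.png

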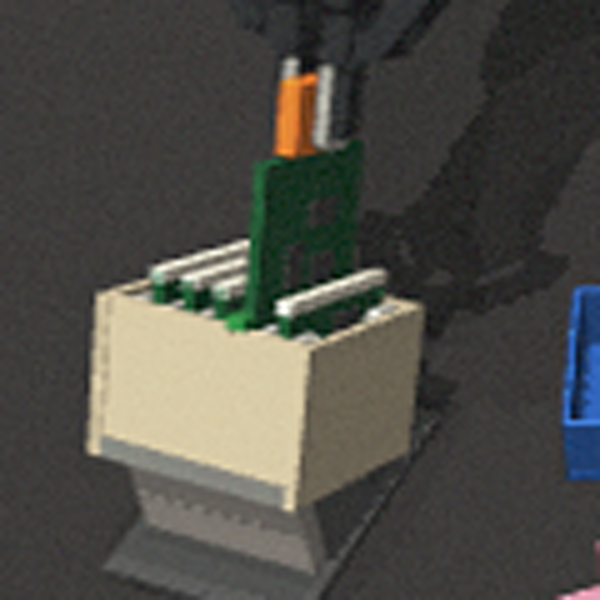

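The card is between the guides, both edges entered. Something pushes it about 5 N towards +x, probably the lower end wall, so I'll ease it up the bay and see whether that goes away.

>>> play_rows(
  series=[
    {"fingers": 0, "tx": 0.2, "ty": 0, "tz": 0, "ax": 0, "ay": 0, "az": 0},
    {"fingers": 0, "tx": 0.1, "ty": 0, "tz": 0, "ax": 0, "ay": 0, "az": 0},
    {"fingers": 0, "tx": 0, "ty": 0, "tz": 0, "ax": 0, "ay": 0, "az": 0},
    {"fingers": 0, "tx": 0, "ty": 0, "tz": 0, "ax": 0, "ay": 0, "az": 0},
    {"fingers": 0, "tx": 0, "ty": 0, "tz": 0, "ax": 0, "ay": 0, "az": 0},
  ],
)

```text
time: 11.25
position: [0.4533, -0.1454, 0.171]
eef_rot: [3.141, -0.522, -0.202]
ft_force: [2.6, -0.2, 3.2]
grip_width: 0.0089
```

```bash
python3 - <<'E'
from h import *
o=st();print(o['q'].round(4),o['ft_force'])
E
```

```text
t 11.25 rel bay x,y,z mm [ 1.47  0.34 76.8 ] turn err deg [ 0.06  0.11 -0.06] F bay [3.84 0.28 1.46] tq [ 0.  -0.5  0. ] g 0.0089 q4 2.39 q [ 1.12  0.18 -0.89  2.39  0.75  0.16 -2.22]
[ 1.1177  0.1789 -0.8938  2.3887  0.7466  0.1566 -2.2158] [ 2.59734778 -0.24179162  3.18208351]
```

>>> play_rows(
  series=[
    {"fingers": 0, "tx": 0.15, "ty": 0, "tz": -0.1, "ax": 0, "ay": 0, "az": 0},
    {"fingers": 0, "tx": 0, "ty": 0, "tz": 0, "ax": 0, "ay": 0, "az": 0},
    {"fingers": 0, "tx": 0, "ty": 0, "tz": 0, "ax": 0, "ay": 0, "az": 0},
    {"fingers": 0, "tx": 0, "ty": 0, "tz": 0, "ax": 0, "ay": 0, "az": 0},
    {"fingers": 0, "tx": 0, "ty": 0, "tz": 0, "ax": 0, "ay": 0, "az": 0},
  ],
)

```text
time: 11.75
position: [0.4533, -0.1456, 0.172]
eef_rot: [3.141, -0.52, -0.202]
ft_force: [1.6, 0.3, 0.3]
grip_width: 0.0087
```

```bash
python3 - <<'E'
from h import *
o=st();print(o['q'].round(4),o['ft_force'])
E
```

```text
t 11.75 rel bay x,y,z mm [ 1.95  0.18 77.63] turn err deg [ 0.07  0.22 -0.08] F bay [ 1.47  0.64 -0.51] tq [0.16 0.25 0.05] g 0.0087 q4 2.39 q [ 1.13  0.18 -0.91  2.39  0.73  0.16 -2.2 ]
[ 1.1335  0.1799 -0.91    2.386   0.7346  0.163  -2.2029] [1.62286018 0.32560616 0.28890248]
```

>>> play_rows(
  series=[
    {"fingers": 0, "tx": 0.05, "ty": 0, "tz": 0.2, "ax": 0, "ay": 0.2, "az": 0},
    {"fingers": 0, "tx": 0, "ty": 0, "tz": 0.3, "ax": 0, "ay": 0, "az": 0},
    {"fingers": 0, "tx": 0, "ty": 0, "tz": 0.3, "ax": 0, "ay": 0, "az": 0},
    {"fingers": 0, "tx": 0, "ty": 0, "tz": 0.2, "ax": 0, "ay": 0, "az": 0},
    {"fingers": 0, "tx": 0, "ty": 0, "tz": 0, "ax": 0, "ay": 0, "az": 0},
  ],
)

```text
time: 12.25
position: [0.4581, -0.1467, 0.163]
eef_rot: [3.141, -0.522, -0.202]
ft_force: [0.3, 0.9, -1.8]
grip_width: 0.0089
```

```bash
python3 - <<'E'
from h import *
o=st();print(o['q'].round(4),o['ft_force'])
E
```

```text
t 12.25 rel bay x,y,z mm [1.72e+00 3.00e-02 6.74e+01] turn err deg [ 0.09  0.1  -0.08] F bay [-0.81  0.97 -1.66] tq [ 0.13  0.6  -0.05] g 0.0089 q4 2.39 q [ 1.07  0.21 -0.86  2.39  0.94  0.15 -2.41]
[ 1.0746  0.2078 -0.8597  2.387   0.9417  0.1548 -2.4078] [ 0.32049723  0.92832216 -1.84261583]
```

Forces are back to free-hanging values at 26 mm deep, so the corner has passed. Continuing down.

>>> play_rows(
  series=[
    {"fingers": 0, "tx": 0, "ty": 0, "tz": 0.3, "ax": 0, "ay": 0.1, "az": 0},
    {"fingers": 0, "tx": 0, "ty": 0, "tz": 0.3, "ax": 0, "ay": 0, "az": 0},
    {"fingers": 0, "tx": 0, "ty": 0, "tz": 0.3, "ax": 0, "ay": 0, "az": 0},
    {"fingers": 0, "tx": 0, "ty": 0, "tz": 0.3, "ax": 0, "ay": 0, "az": 0},
    {"fingers": 0, "tx": 0, "ty": 0, "tz": 0, "ax": 0, "ay": 0, "az": 0},
  ],
)

```text
time: 12.75
position: [0.464, -0.1479, 0.1527]
eef_rot: [3.141, -0.524, -0.202]
ft_force: [-0.3, 0.9, -1.4]
grip_width: 0.0093
```

```bash
python3 - <<'E'
from h import *
o=st();print(o['q'].round(4),o['ft_force'])
E
```

```text
t 12.75 rel bay x,y,z mm [1.800e+00 5.000e-02 5.545e+01] turn err deg [ 0.08 -0.01 -0.08] F bay [-1.1   0.86 -1.04] tq [0.2  0.72 0.02] g 0.0093 q4 2.39 q [ 1.02  0.24 -0.81  2.39  1.18  0.15 -2.65]
[ 1.0187  0.241  -0.8125  2.386   1.1823  0.1535 -2.6451] [-0.25413687  0.93264435 -1.44909877]
```

>>> play_rows(
  series=[
    {"fingers": 0, "tx": 0, "ty": 0, "tz": 0.3, "ax": 0, "ay": 0, "az": 0},
    {"fingers": 0, "tx": 0, "ty": 0, "tz": 0.2, "ax": 0, "ay": 0, "az": 0},
    {"fingers": 0, "tx": 0, "ty": 0, "tz": 0.2, "ax": 0, "ay": 0, "az": 0},
    {"fingers": 0, "tx": 0, "ty": 0, "tz": 0, "ax": 0, "ay": 0, "az": 0},
    {"fingers": 0, "tx": 0, "ty": 0, "tz": 0, "ax": 0, "ay": 0, "az": 0},
  ],
)

```text
time: 13.25
position: [0.468, -0.1486, 0.1473]
eef_rot: [3.141, -0.525, -0.202]
ft_force: [-0.1, 0.6, -1.7]
grip_width: 0.0094
```

```bash
python3 - <<'E'
from h import *
o=st();print(o['q'].round(4),o['ft_force'])
E
```

```text
t 13.25 rel bay x,y,z mm [ 2.59  0.17 48.76] turn err deg [ 0.08 -0.1  -0.07] F bay [-1.    0.53 -1.4 ] tq [ 0.12  0.77 -0.02] g 0.0094 q4 2.38 q [ 0.98  0.26 -0.78  2.38  1.3   0.15 -2.76]
[ 0.9824  0.257  -0.7796  2.384   1.2998  0.1529 -2.7618] [-0.05985303  0.55697871 -1.71295023]
```

>>> play_rows(
  series=[
    {"fingers": 0, "tx": -0.05, "ty": 0, "tz": 0.1, "ax": 0, "ay": 0, "az": 0},
    {"fingers": 0, "tx": 0, "ty": 0, "tz": 0.1, "ax": 0, "ay": 0, "az": 0},
    {"fingers": 0, "tx": 0, "ty": 0, "tz": 0.1, "ax": 0, "ay": 0, "az": 0},
    {"fingers": 0, "tx": 0, "ty": 0, "tz": 0.1, "ax": 0, "ay": 0, "az": 0},
    {"fingers": 0, "tx": 0, "ty": 0, "tz": 0, "ax": 0, "ay": 0, "az": 0},
  ],
)

```text
time: 13.75
position: [0.4699, -0.1489, 0.1436]
eef_rot: [3.141, -0.526, -0.202]
ft_force: [0.1, 0.3, -1.9]
grip_width: 0.0091
```

```bash
python3 - <<'E'
from h import *
o=st();print(o['q'].round(4),o['ft_force'])
E
```

```text
t 13.75 rel bay x,y,z mm [ 2.4   0.24 44.57] turn err deg [ 0.06 -0.12 -0.07] F bay [-0.94  0.32 -1.63] tq [ 0.15  0.74 -0.05] g 0.0091 q4 2.38 q [ 0.96  0.27 -0.76  2.38  1.37  0.15 -2.84]
[ 0.961   0.267  -0.7597  2.3837  1.3742  0.1526 -2.8355] [ 0.06975111  0.31205484 -1.88201032]
```

At 51 mm deep there is still no connector contact, but joint 7 is at -2.84, close to its -2.92 limit. The card is held by the guides, so I'll let go, back off, turn the closed gripper -90° about its axis (freeing joint 7), and press on top of the handle.

>>> play_rows(
  series=[
    {"fingers": 1.5, "tx": 0, "ty": 0, "tz": 0, "ax": 0, "ay": 0, "az": 0},
    {"fingers": 2.5, "tx": 0, "ty": 0, "tz": 0, "ax": 0, "ay": 0, "az": 0},
    {"fingers": 3, "tx": 0, "ty": 0, "tz": 0, "ax": 0, "ay": 0, "az": 0},
    {"fingers": 3, "tx": 0, "ty": 0, "tz": 0, "ax": 0, "ay": 0, "az": 0},
    {"fingers": 3, "tx": 0, "ty": 0, "tz": 0, "ax": 0, "ay": 0, "az": 0},
  ],
)

```text
time: 14.25
position: [0.4699, -0.1489, 0.1438]
eef_rot: [3.141, -0.526, -0.202]
ft_force: [0.1, -0.4, -0.1]
grip_width: 0.0299
```

```bash
python3 - <<'E'
from h import *
o=st()
f=env.grab_frame('wrist'); cv2.imwrite('pics/w10.png',f)
a=cv2.resize(f[60:360,130:390],(520,600),interpolation=cv2.INTER_CUBIC);cv2.imwrite('pics/w10b.png',a)
s=env.grab_frame('scene');cv2.imwrite('pics/s10.png',cv2.resize(s[80:200,100:220],(600,600),interpolation=cv2.INTER_CUBIC))
E
```

```text
t 14.25 rel bay x,y,z mm [ 2.56  0.19 44.72] turn err deg [ 0.07 -0.14 -0.07] F bay [ 0.05 -0.4  -0.19] tq [0.14 0.55 0.09] g 0.0299 q4 2.38 q [ 0.96  0.27 -0.76  2.38  1.37  0.15 -2.83]
```

View pics/w10b.png

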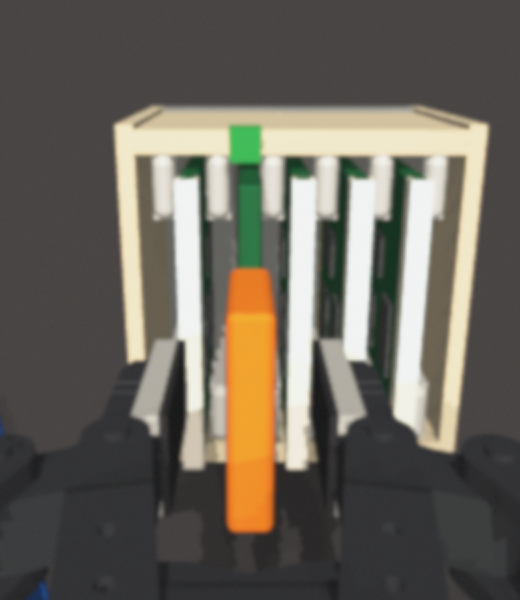

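View pics/s10.png

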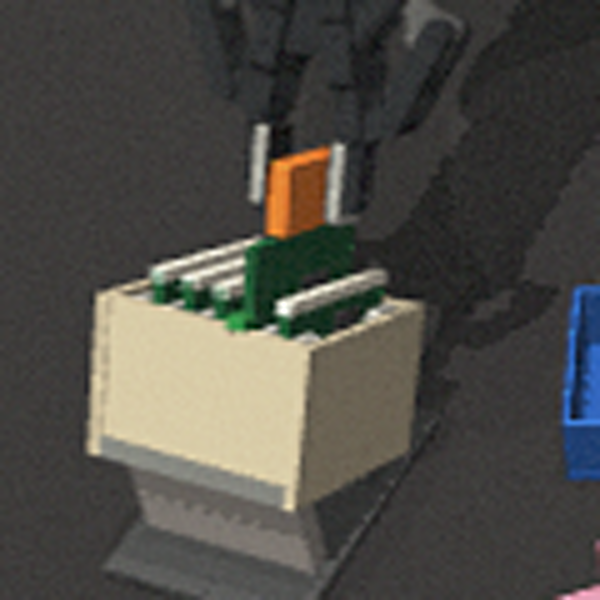

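The released card stands upright in the bay and has slid deeper; its handle spans rows 216 to 325 of the wrist picture. Backing off.

>>> play_rows(
  series=[
    {"fingers": 3, "tx": 0, "ty": 0, "tz": -0.7, "ax": 0, "ay": 0, "az": 0},
    {"fingers": 3, "tx": 0, "ty": 0, "tz": -1, "ax": 0, "ay": 0, "az": 0},
    {"fingers": 3, "tx": 0, "ty": 0, "tz": -1, "ax": 0, "ay": 0, "az": 0},
    {"fingers": 3, "tx": 0, "ty": 0, "tz": -1, "ax": 0, "ay": 0, "az": 0},
    {"fingers": 3, "tx": 0, "ty": 0, "tz": -1, "ax": 0, "ay": 0, "az": 0},
  ],
)

```text
time: 14.85
position: [0.4465, -0.1439, 0.1846]
eef_rot: [3.141, -0.526, -0.202]
ft_force: [0.3, -0.1, 0.1]
grip_width: 0.0301
```

>>> play_rows(
  series=[
    {"fingers": 3, "tx": -0.2, "ty": 0, "tz": -1, "ax": 0, "ay": 0, "az": 0},
    {"fingers": 1, "tx": 0, "ty": 0, "tz": -1, "ax": 0, "ay": 0, "az": 0},
    {"fingers": 0, "tx": 0, "ty": 0, "tz": 0, "ax": 0, "ay": 0, "az": 0},
    {"fingers": 0, "tx": 0, "ty": 0, "tz": 0, "ax": 0, "ay": 0, "az": 0},
    {"fingers": 0, "tx": 0, "ty": 0, "tz": 0, "ax": 0, "ay": 0, "az": 0},
  ],
)

```text
time: 15.35
position: [0.4352, -0.1418, 0.2003]
eef_rot: [3.141, -0.525, -0.202]
ft_force: [1.1, 0.2, -0.0]
grip_width: 0.0004
```

```bash
python3 - <<'E'
from h import *
import pickle
o=st();pickle.dump(o,open('w11.pkl','wb'))
f=env.grab_frame('wrist'); cv2.imwrite('pics/w11.png',f)
a=cv2.resize(f[60:360,130:390],(520,600),interpolation=cv2.INTER_CUBIC);cv2.imwrite('pics/w11b.png',a)
hsv=cv2.cvtColor(f,cv2.COLOR_BGR2HSV)
m,b=blobs(f,(8,150,100),(24,255,255),30);print(b)
for r in range(150,340,4):
    k=np.where((hsv[r,220:290,0]>8)&(hsv[r,220:290,0]<24)&(hsv[r,220:290,1]>150))[0]+220
    if len(k): print(r,k.min(),k.max(),hsv[r,int(k.mean())])
E
```

```text
t 15.35 rel bay x,y,z mm [  0.16   0.23 111.38] turn err deg [ 0.07 -0.11 -0.07] F bay [ 0.92  0.37 -0.54] tq [0.12 0.55 0.06] g 0.0004 q4 2.39 q [ 1.7   0.21 -1.47  2.39  0.7   0.26 -2.12]
[(np.int32(1069), array([254.6, 193.9]), array([247, 160,  17,  70], dtype=int32))]
162 248 261 [ 15 208 244]
166 247 262 [ 15 210 245]
170 247 262 [ 20 201 246]
174 247 263 [ 21 198 247]
178 247 263 [ 21 197 247]
182 247 262 [ 21 197 247]
186 247 262 [ 21 197 247]
190 247 262 [ 21 197 247]
194 247 262 [ 21 197 247]
198 247 262 [ 21 197 247]
202 247 261 [ 21 197 247]
206 247 261 [ 21 198 247]
210 247 262 [ 21 198 247]
214 248 261 [ 21 199 247]
218 248 261 [ 21 199 247]
222 248 262 [ 21 198 247]
226 248 262 [ 18 202 247]
```

View pics/w11b.png

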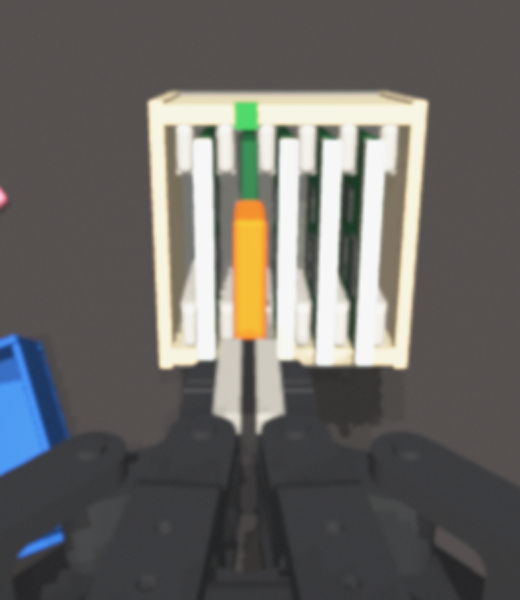

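The handle sits straight under the closed fingertips, with its top face at rows 169 to 228. Pressing with the fingertips on the handle top leaves joint 7 near -2.4, so no turn is needed. I'll work out the handle's height and centre.

```bash
python3 - <<'E'
from h import *
import pickle
from scipy.optimize import brentq
o=pickle.load(open('w11.pkl','rb'));c=cam('wrist',o)
g=cv2.imread('pics/w11.png')
for r in list(range(158,176))+list(range(222,236)): print(r,g[r,254],end=' ')
def ext(h,r=(168.5,229.5)):
    P=onplane(c,[[254.5,r[0]],[254.5,r[1]]],M+h*bz,bz); return P
h=brentq(lambda h:np.linalg.norm(np.subtract(*ext(h)))-.05,0,.11)
P=ext(h);print('\nh',h*1000,[((p-M)@np.c_[bx,by,bz]*1000).round(1) for p in P])
Q=onplane(c,[[246.5,190],[262.8,190]],M+h*bz,bz);print('width',np.linalg.norm(Q[0]-Q[1])*1000)
E
```

```text
158 [ 85 142  77] 159 [ 80 142 130] 160 [ 68 143 204] 161 [ 54 144 238] 162 [ 45 144 244] 163 [ 45 145 245] 164 [ 44 145 245] 165 [ 44 146 245] 166 [ 43 146 245] 167 [ 43 147 245] 168 [ 45 150 245] 169 [ 47 161 246] 170 [ 52 181 246] 171 [ 56 196 247] 172 [ 57 198 247] 173 [ 56 194 247] 174 [ 56 192 247] 175 [ 56 191 247] 222 [ 55 191 247] 223 [ 55 189 247] 224 [ 53 182 247] 225 [ 52 175 247] 226 [ 50 170 247] 227 [ 50 164 246] 228 [ 49 146 241] 229 [ 51 111 196] 230 [ 53  74 114] 231 [55 58 66] 232 [55 55 56] 233 [55 55 56] 234 [55 55 56] 235 [55 55 56] 
h 18.308583271168004 [array([15. , -1.2, 18.3]), array([-35. ,  -1.1,  18.3])]
width 12.526085503276589
```

```bash
python3 - <<'E'
from h import *
from scipy.optimize import brentq
p=env.camera_params('wrist');H=p['hand_eye']
f=cv2.imread('pics/w10.png')
print([(r,tuple(f[r,254])) for r in list(range(210,222))+list(range(318,330))])
def tool(uv,z):
    q=cv2.undistortPoints(np.array([[uv]],float),p['K'],p['dist'])[0,0];d=H[:3,:3]@[q[0],q[1],1];t=H[:3,3];return t+d*(z-t[2])/d[2]
for a,b in ((216.5,325),):
    z=brentq(lambda z:tool([254,a],z)[0]-tool([254,b],z)[0]-.05,-.1,.05);print('z tool',z*1000,tool([254,a],z)*1000,tool([254,b],z)*1000)
hsv=cv2.cvtColor(f,cv2.COLOR_BGR2HSV)
for r in (230,260,290):
    k=np.where((hsv[r,220:290,0]>8)&(hsv[r,220:290,0]<24)&(hsv[r,220:290,1]>150))[0]+220
    print(r,k.min(),k.max(),tool([k.min()-.5,r],z)[1]*1e3,tool([k.max()+.5,r],z)[1]*1e3)
E
```

```text
[(210, (np.uint8(38), np.uint8(126), np.uint8(234))), (211, (np.uint8(37), np.uint8(126), np.uint8(234))), (212, (np.uint8(36), np.uint8(126), np.uint8(234))), (213, (np.uint8(38), np.uint8(127), np.uint8(235))), (214, (np.uint8(37), np.uint8(127), np.uint8(235))), (215, (np.uint8(38), np.uint8(133), np.uint8(237))), (216, (np.uint8(43), np.uint8(144), np.uint8(240))), (217, (np.uint8(46), np.uint8(159), np.uint8(241))), (218, (np.uint8(49), np.uint8(171), np.uint8(241))), (219, (np.uint8(48), np.uint8(173), np.uint8(241))), (220, (np.uint8(49), np.uint8(171), np.uint8(241))), (221, (np.uint8(48), np.uint8(167), np.uint8(241))), (318, (np.uint8(40), np.uint8(135), np.uint8(240))), (319, (np.uint8(40), np.uint8(134), np.uint8(240))), (320, (np.uint8(41), np.uint8(134), np.uint8(240))), (321, (np.uint8(41), np.uint8(133), np.uint8(240))), (322, (np.uint8(41), np.uint8(133), np.uint8(240))), (323, (np.uint8(39), np.uint8(131), np.uint8(239))), (324, (np.uint8(39), np.uint8(122), np.uint8(230))), (325, (np.uint8(41), np.uint8(102), np.uint8(196))), (326, (np.uint8(49), np.uint8(78), np.uint8(135))), (327, (np.uint8(55), np.uint8(63), np.uint8(84))), (328, (np.uint8(59), np.uint8(60), np.uint8(65))), (329, (np.uint8(58), np.uint8(59), np.uint8(62)))]
z tool -28.38259694378846 [ 25.3239122    0.8745835  -28.38259694] [-24.6760878    0.8218654  -28.38259694]
230 243 267 -3.600577735698644 6.115119862291148
260 244 266 -3.3492535437090307 5.859717267250908
290 244 266 -3.495248971690705 6.001406850302426
```

```bash
python3 - <<'E'
from h import *
import pickle
o=pickle.load(open('w11.pkl','rb'));c=cam('wrist',o)
for h in (.066,.070,.074,.076):
    P=onplane(c,[[254.5,169.7],[246.6,190],[262.6,190]],M+h*bz,bz);print(h,[((p-M)@np.c_[bx,by,bz]*1000).round(1) for p in P])
E
```

```text
0.066 [array([25.8, -1.1, 66. ]), array([13. ,  3.8, 66. ]), array([12.9, -6. , 66. ])]
0.07 [array([26.7, -1.1, 70. ]), array([14.2,  3.7, 70. ]), array([14.2, -5.9, 70. ])]
0.074 [array([27.7, -1. , 74. ]), array([15.5,  3.6, 74. ]), array([15.4, -5.8, 74. ])]
0.076 [array([28.2, -1. , 76. ]), array([16.1,  3.6, 76. ]), array([16.1, -5.7, 76. ])]
```

The two readings agree: handle top about 74 mm above the mouth, centre at bay x +2.7, y -1.0 mm. Moving the closed fingertips over it and down to just above.

>>> play_rows(
  series=[
    {"fingers": 0, "tx": 0.25, "ty": 0.12, "tz": 0.5, "ax": 0, "ay": 0, "az": 0},
    {"fingers": 0, "tx": 0, "ty": 0, "tz": 1, "ax": 0, "ay": 0, "az": 0},
    {"fingers": 0, "tx": 0, "ty": 0, "tz": 1, "ax": 0, "ay": 0, "az": 0},
    {"fingers": 0, "tx": 0, "ty": 0, "tz": 0.5, "ax": 0, "ay": 0, "az": 0},
    {"fingers": 0, "tx": 0, "ty": 0, "tz": 0, "ax": 0, "ay": 0, "az": 0},
  ],
)

```text
time: 15.9
position: [0.4523, -0.145, 0.1754]
eef_rot: [3.141, -0.525, -0.198]
ft_force: [-0.4, -0.2, 0.7]
grip_width: -0.0005
```

```bash
python3 - <<'E'
from h import *
o=st();print(o['q'].round(3))
E
```

```text
t 15.9 rel bay x,y,z mm [ 2.73  0.6  81.08] turn err deg [-0.04 -0.07  0.11] F bay [ 0.09 -0.31  0.77] tq [0.04 0.52 0.06] g -0.0005 q4 2.38 q [ 1.29  0.21 -1.08  2.38  0.88  0.19 -2.33]
[ 1.29   0.213 -1.077  2.383  0.882  0.195 -2.327]
```

>>> play_rows(
  series=[
    {"fingers": 0, "tx": 0, "ty": 0.16, "tz": 0.1, "ax": 0, "ay": 0, "az": 0},
    {"fingers": 0, "tx": 0, "ty": 0, "tz": 0.15, "ax": 0, "ay": 0, "az": 0},
    {"fingers": 0, "tx": 0, "ty": 0, "tz": 0.15, "ax": 0, "ay": 0, "az": 0},
    {"fingers": 0, "tx": 0, "ty": 0, "tz": 0.15, "ax": 0, "ay": 0, "az": 0},
    {"fingers": 0, "tx": 0, "ty": 0, "tz": 0.15, "ax": 0, "ay": 0, "az": 0},
  ],
)

```text
time: 16.4
position: [0.4549, -0.1491, 0.1698]
eef_rot: [3.141, -0.526, -0.203]
ft_force: [0.2, 0.9, 1.0]
grip_width: -0.0002
```

```bash
python3 - <<'E'
from h import *
o=st()
E
```

```text
t 16.4 rel bay x,y,z mm [ 2.86 -2.92 74.61] turn err deg [ 0.09 -0.13 -0.11] F bay [0.51 0.96 0.89] tq [0.13 0.57 0.02] g -0.0002 q4 2.38 q [ 1.23  0.22 -1.01  2.38  0.95  0.18 -2.4 ]
```

>>> play_rows(
  series=[
    {"fingers": 0, "tx": 0, "ty": -0.15, "tz": -0.05, "ax": 0, "ay": 0, "az": 0},
    {"fingers": 0, "tx": 0, "ty": 0, "tz": 0, "ax": 0, "ay": 0, "az": 0},
    {"fingers": 0, "tx": 0, "ty": 0, "tz": 0.1, "ax": 0, "ay": 0, "az": 0},
    {"fingers": 0, "tx": 0, "ty": 0, "tz": 0.1, "ax": 0, "ay": 0, "az": 0},
    {"fingers": 0, "tx": 0, "ty": 0, "tz": 0.1, "ax": 0, "ay": 0, "az": 0},
  ],
)

```text
time: 16.9
position: [0.4563, -0.1476, 0.1676]
eef_rot: [3.141, -0.526, -0.202]
ft_force: [-5.0, 0.8, 5.2]
grip_width: 0.0001
```

```bash
python3 - <<'E'
from h import *
o=st()
f=env.grab_frame('wrist'); cv2.imwrite('pics/w12.png',f)
a=cv2.resize(f[60:360,130:390],(520,600),interpolation=cv2.INTER_CUBIC);cv2.imwrite('pics/w12b.png',a)
E
```

```text
t 16.9 rel bay x,y,z mm [ 2.7  -1.24 72.14] turn err deg [ 0.09 -0.11 -0.08] F bay [-1.77 -0.26  7.05] tq [ 0.14  0.81 -0.01] g 0.0001 q4 2.38 q [ 1.2   0.22 -0.98  2.38  0.99  0.18 -2.44]
```

View pics/w12b.png

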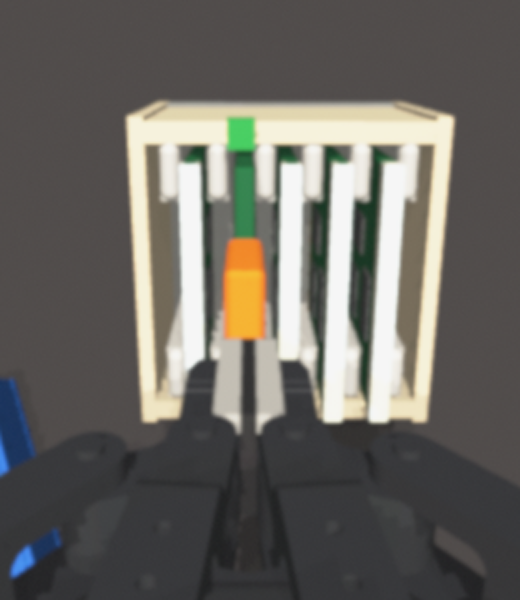

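Contact: 7 N at 72.1 mm, with fingertips centred on the handle. Now pressing in half-millimetre rows and reading the force after each call.

>>> play_rows(
  series=[
    {"fingers": 0, "tx": 0, "ty": 0, "tz": 0.06, "ax": 0, "ay": 0, "az": 0},
    {"fingers": 0, "tx": 0, "ty": 0, "tz": 0.06, "ax": 0, "ay": 0, "az": 0},
    {"fingers": 0, "tx": 0, "ty": 0, "tz": 0.06, "ax": 0, "ay": 0, "az": 0},
    {"fingers": 0, "tx": 0, "ty": 0, "tz": 0.06, "ax": 0, "ay": 0, "az": 0},
    {"fingers": 0, "tx": 0, "ty": 0, "tz": 0.06, "ax": 0, "ay": 0, "az": 0},
  ],
)

```text
time: 17.45
position: [0.4576, -0.1478, 0.165]
eef_rot: [3.14, -0.525, -0.202]
ft_force: [-5.1, 0.7, 5.0]
grip_width: -0.0001
```

```bash
python3 - <<'E'
from h import *
o=st()
E
```

```text
t 17.45 rel bay x,y,z mm [ 2.56 -1.18 69.21] turn err deg [ 0.1  -0.1  -0.06] F bay [-1.94 -0.29  6.89] tq [0.17 0.89 0.02] g -0.0001 q4 2.38 q [ 1.17  0.23 -0.96  2.38  1.02  0.18 -2.47]
```

>>> play_rows(
  series=[
    {"fingers": 0, "tx": 0, "ty": 0, "tz": 0.05, "ax": 0, "ay": 0, "az": 0},
    {"fingers": 0, "tx": 0, "ty": 0, "tz": 0.05, "ax": 0, "ay": 0, "az": 0},
    {"fingers": 0, "tx": 0, "ty": 0, "tz": 0.05, "ax": 0, "ay": 0, "az": 0},
    {"fingers": 0, "tx": 0, "ty": 0, "tz": 0.05, "ax": 0, "ay": 0, "az": 0},
    {"fingers": 0, "tx": 0, "ty": 0, "tz": 0.05, "ax": 0, "ay": 0, "az": 0},
  ],
)

```text
time: 17.95
position: [0.4588, -0.1481, 0.1628]
eef_rot: [3.14, -0.525, -0.202]
ft_force: [-3.6, 0.6, 5.5]
grip_width: -0.0001
```

```bash
python3 - <<'E'
from h import *
o=st()
E
```

```text
t 17.95 rel bay x,y,z mm [ 2.44 -1.17 66.71] turn err deg [ 0.1  -0.09 -0.06] F bay [-0.41 -0.13  6.56] tq [ 0.14  0.87 -0.04] g -0.0001 q4 2.38 q [ 1.15  0.23 -0.94  2.38  1.05  0.17 -2.51]
```

Steady at about 7 N, moving freely with the command. On with smaller steps.

>>> play_rows(
  series=[
    {"fingers": 0, "tx": 0, "ty": 0, "tz": 0.04, "ax": 0, "ay": 0, "az": 0},
    {"fingers": 0, "tx": 0, "ty": 0, "tz": 0.04, "ax": 0, "ay": 0, "az": 0},
    {"fingers": 0, "tx": 0, "ty": 0, "tz": 0.04, "ax": 0, "ay": 0, "az": 0},
    {"fingers": 0, "tx": 0, "ty": 0, "tz": 0.04, "ax": 0, "ay": 0, "az": 0},
    {"fingers": 0, "tx": 0, "ty": 0, "tz": 0.04, "ax": 0, "ay": 0, "az": 0},
  ],
)

```text
time: 18.45
position: [0.4597, -0.1482, 0.161]
eef_rot: [3.14, -0.525, -0.202]
ft_force: [-3.9, 1.4, 6.5]
grip_width: -0.0
```

```bash
python3 - <<'E'
from h import *
o=st()
E
```

```text
t 18.45 rel bay x,y,z mm [ 2.34 -1.15 64.71] turn err deg [ 0.1  -0.08 -0.06] F bay [-0.33  0.6   7.71] tq [0.21 0.93 0.03] g -0.0 q4 2.38 q [ 1.13  0.23 -0.92  2.38  1.08  0.17 -2.53]
```

>>> play_rows(
  series=[
    {"fingers": 0, "tx": 0, "ty": 0, "tz": 0.04, "ax": 0, "ay": 0, "az": 0},
    {"fingers": 0, "tx": 0, "ty": 0, "tz": 0.04, "ax": 0, "ay": 0, "az": 0},
    {"fingers": 0, "tx": 0, "ty": 0, "tz": 0.04, "ax": 0, "ay": 0, "az": 0},
    {"fingers": 0, "tx": 0, "ty": 0, "tz": 0.04, "ax": 0, "ay": 0, "az": 0},
    {"fingers": 0, "tx": 0, "ty": 0, "tz": 0.04, "ax": 0, "ay": 0, "az": 0},
  ],
)

```text
time: 18.95
position: [0.46, -0.1485, 0.1595]
eef_rot: [3.138, -0.525, -0.201]
ft_force: [-26.9, 5.2, 36.6]
grip_width: -0.0001
```

```bash
python3 - <<'E'
from h import *
o=st()
E
```

```text
t 18.95 rel bay x,y,z mm [ 1.93 -1.37 63.27] turn err deg [ 0.22 -0.07  0.  ] F bay [-5.46 -0.22 45.39] tq [0.4  1.81 0.01] g -0.0001 q4 2.39 q [ 1.11  0.24 -0.91  2.39  1.11  0.17 -2.56]
```

The force rose sharply to 45 N at 63.3 mm, after about 9 mm of travel, so that is the stop. Backing off at once.

>>> play_rows(
  series=[
    {"fingers": 0, "tx": 0, "ty": 0, "tz": -0.3, "ax": 0, "ay": 0, "az": 0},
    {"fingers": 0, "tx": 0, "ty": 0, "tz": -0.5, "ax": 0, "ay": 0, "az": 0},
    {"fingers": 0, "tx": 0, "ty": 0, "tz": -1, "ax": 0, "ay": 0, "az": 0},
    {"fingers": 0, "tx": 0, "ty": 0, "tz": -1, "ax": 0, "ay": 0, "az": 0},
    {"fingers": 0, "tx": 0, "ty": 0, "tz": -1, "ax": 0, "ay": 0, "az": 0},
  ],
)

```text
time: 19.45
position: [0.4424, -0.1443, 0.1926]
eef_rot: [3.141, -0.526, -0.201]
ft_force: [0.5, 0.3, 0.1]
grip_width: 0.0003
```

>>> play_rows(
  series=[
    {"fingers": 0, "tx": 0, "ty": 0, "tz": -1, "ax": 0, "ay": 0, "az": 0},
    {"fingers": 0, "tx": 0, "ty": 0, "tz": -1, "ax": 0, "ay": 0, "az": 0},
    {"fingers": 0, "tx": 0, "ty": 0, "tz": -1, "ax": 0, "ay": 0, "az": 0},
    {"fingers": 0, "tx": 0, "ty": 0, "tz": -0.5, "ax": 0, "ay": 0, "az": 0},
    {"fingers": 0, "tx": 0, "ty": 0, "tz": 0, "ax": 0, "ay": 0, "az": 0},
  ],
)

```text
time: 19.95
position: [0.4287, -0.1425, 0.2118]
eef_rot: [3.141, -0.514, -0.203]
ft_force: [-1.0, -1.2, 0.8]
grip_width: -0.0002
```

```bash
python3 - <<'E'
from h import *
import pickle
o=st();pickle.dump(o,open('w13.pkl','wb'))
f=env.grab_frame('wrist'); cv2.imwrite('pics/w13.png',f)
s=env.grab_frame('scene');cv2.imwrite('pics/s13f.png',s);t=env.grab_frame('top');cv2.imwrite('pics/t13.png',t)
a=np.hstack([cv2.resize(f[60:360,130:390],(390,450)),cv2.resize(s[80:200,100:220],(400,450),interpolation=cv2.INTER_CUBIC)]);cv2.imwrite('pics/w13b.png',a)
E
```

```text
t 19.95 rel bay x,y,z mm [  0.45  -1.72 124.47] turn err deg [ 0.11  0.55 -0.12] F bay [-0.29 -1.33  1.05] tq [ 0.1   0.41 -0.05] g -0.0002 q4 2.38 q [ 1.87  0.1  -1.57  2.38  0.15  0.26 -1.57]
```

View pics/w13b.png

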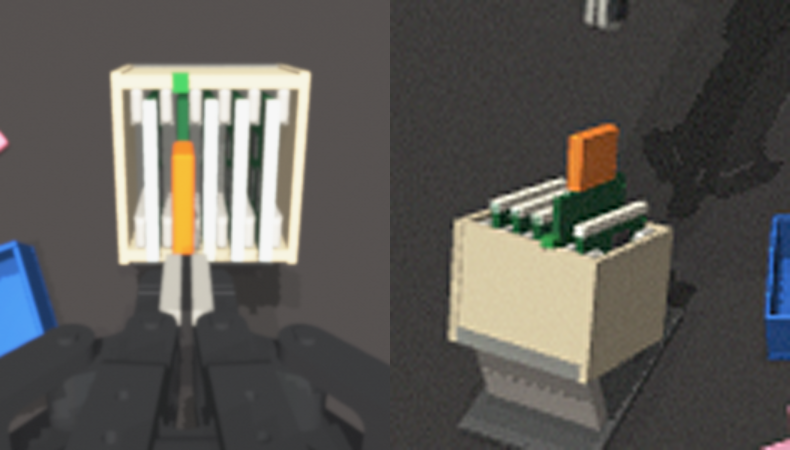

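View pics/t13.png

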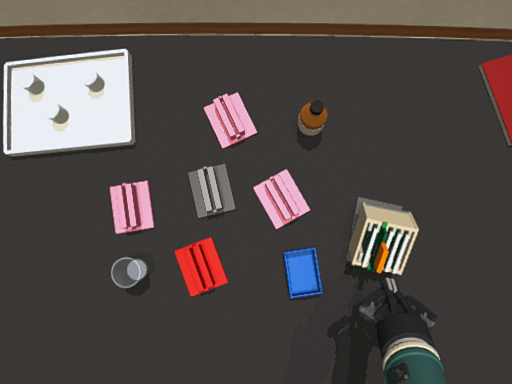

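View pics/s13f.png

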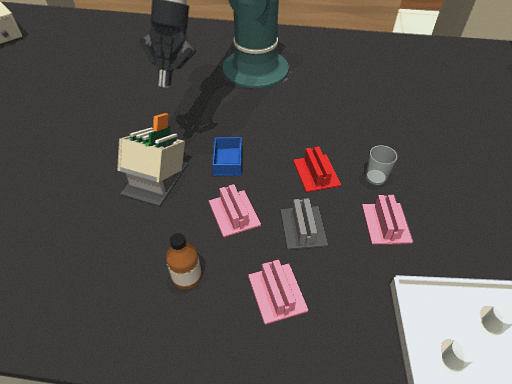

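```bash
python3 - <<'E'
from h import *
import pickle
o=pickle.load(open('w13.pkl','rb'));c=cam('wrist',o);f=cv2.imread('pics/w13.png')
col=int(130+182*260/390)
print(col,[(r,int(f[r,col,1]),int(f[r,col,2])) for r in list(range(150,170))+list(range(222,240))])
m,b=blobs(f,(17,150,200),(24,255,255),30);print(b)
for h in (.0613,.0633,.0653):
    P=onplane(c,[[col,159.5],[col,229]],M+h*bz,bz);print(h,[((p-M)@np.c_[bx,by,bz]*1000).round(1) for p in P])
E
```

```text
251 [(150, 142, 57), (151, 142, 60), (152, 143, 77), (153, 143, 131), (154, 144, 208), (155, 146, 240), (156, 148, 245), (157, 148, 245), (158, 148, 245), (159, 149, 245), (160, 150, 246), (161, 153, 246), (162, 164, 246), (163, 184, 247), (164, 198, 247), (165, 198, 247), (166, 194, 247), (167, 192, 247), (168, 192, 247), (169, 192, 247), (222, 189, 247), (223, 187, 247), (224, 184, 247), (225, 180, 247), (226, 178, 247), (227, 176, 246), (228, 163, 242), (229, 138, 210), (230, 119, 146), (231, 113, 119), (232, 113, 115), (233, 113, 114), (234, 112, 114), (235, 113, 115), (236, 112, 114), (237, 108, 110), (238, 104, 106), (239, 102, 103)]
[(np.int32(793), array([251.5, 194.6]), array([246, 162,  13,  67], dtype=int32))]
0.0613 [array([27.9, -0.9, 61.3]), array([-21.6,  -0.6,  61.3])]
0.0633 [array([28.3, -0.9, 63.3]), array([-20.7,  -0.6,  63.3])]
0.0653 [array([28.8, -0.9, 65.3]), array([-19.8,  -0.6,  65.3])]
```

The handle top reads at 62–65 mm, in line with the press reading, and the robot is clear. The bystanders and neighbouring cards are where they were in the first pictures. Handing in.

```bash
python3 - <<'E'
from h import *
o=st();print(o['joint_velocities'].round(3))
for n in ('top',):
    a=cv2.imread('pics/top0.png').astype(int);b=cv2.imread('pics/t13.png').astype(int)
    for nm,(x,y) in dict(bottle=(312,118),beaker=(128,272),box=(303,273),).items():
        print(nm,np.abs(a-b)[y-22:y+22,x-22:x+22].mean().round(1))
print(env.sign_off())
E
```

```text
t 20.1 rel bay x,y,z mm [  0.26  -0.81 124.32] turn err deg [-0.04  0.56  0.  ] F bay [-0.03  0.05  0.3 ] tq [ 0.12  0.5  -0.02] g 0.0003 q4 2.38 q [ 1.87  0.1  -1.57  2.38  0.15  0.26 -1.58]
[-0.009  0.013 -0.001  0.001 -0.017 -0.002  0.019]
bottle 1.9
beaker 1.7
box 1.8
the job is handed in; nothing more can be done
None
```

The card with the orange handle is out of its stand, in the empty bay and pressed down to the connector's stop. The job was handed in at about 20 s of the 48 s allowed.

**What I did:** I gripped the card by its handle and guided it about 51 mm into the bay. Joint 7 was then close to its limit, so I let go with the card held by the guides. I pressed it the rest of the way with closed fingertips on top of the handle, then backed off about 60 mm along the slide.

**Last checks:**
- **Push:** The resistance stayed at about 7 N over roughly 9 mm, then rose sharply at the stop. The handle top ended about 63 mm above the mouth; about 64 ± 5 mm was expected.
- **Clear of the robot:** The fingers were empty and the outside force was near 0 N at the end.
- **Bystanders:** The bottle, beaker and blue box show no change between the first and last top pictures. The neighbouring cards look undisturbed, by eye only.

**What did not go cleanly:**
- **Firm stop:** The force read 45 N at the end of my last small push, firmer than I wanted but under the 60 N limit. It was read only at the end of that push, so the highest value is not known.
- **Joint limits:** Joint 6 briefly read 0.148 against its stated limit of 0.15, and joint 3 ended at -1.57, its limit to two decimals.
- **Position along the bay:** On the way in, the card touched something at its lower edge with about 5 N until I eased it roughly 2 mm up the bay. It finished about 2 mm up the bay from the middle I measured between the clips, not on its lower side as the task describes home.

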